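Change over the inspection turntable under the magnifier lamp

TASK

The parts in the wire baskets on the turntable have been checked: swing the magnifier lamp clear of the turntable before you touch them, then hang every basket by its handle on the rack, one to a hook, keeping it upright so nothing spills. Lay the sprocket cassette flat, large side down, in the middle of the turntable while the lamp is still clear, then swing the lamp back so that its lens is centred over the cassette. Leave the other things on the bench where they are.

Things in the scene. Friction and masses are not known exactly. Their poses are not given: they have to be found in the camera images.
- lamp: bench magnifier lamp: base 75 x 75 mm and a white post 22 mm thick, 240 mm tall; fixed. Origin on the post (hinge) axis at bench level. The arm turns level about this upright axis; at joint 0 it points along the lamp's -x axis
- lamp_arm (a joint): swing angle of the lamp arm (rad), -0.5 to 1.55: about 0 over the turntable; it grows as the head swings towards the robot's left (+y), clockwise seen from above. Light friction hinge (about 0.3 N m), it stays where it is left
- lamp_grip (a point): black upright grip stem with an orange top on the lamp arm, just inboard of the head: 16 to 18 mm thick, stands 34 mm high above the arm (its foot at z 0.272, top at z 0.306); this point is on its axis, 4 mm below its top and 205 mm from the hinge axis. Take it here to swing the lamp
- lamp_head (a point): centre of the lamp's round head (white ring 132 mm across, 24 mm thick, z 0.244 to 0.268, with the lens in it), 280 mm from the hinge axis
- turntable: inspection turntable that spins freely about its upright axis at the slightest touch: rubber-faced disc of radius 155 mm, its top at z 0.040; a white circle of radius 30 mm marks the middle. Origin at its centre at bench level
- rack: fixed steel hook rack: a level bar 12 mm thick along the rack's y axis at z 0.22, 370 mm long, carried from behind by two posts at x +50, y +-110 mm, 226 mm tall, with four prongs 110 mm apart pointing along the rack's -x axis (towards the robot). Origin under the middle of the bar at bench level
- cassette: bicycle cassette (a cone of steel sprockets with a red lockring on top), 112 mm across, 38 mm tall, 0.26 kg, lying flat on its largest sprocket on the bench to the right of the turntable. The three smallest sprockets, 47 mm across, from z 22 to 38 mm, are the place to grip; the next one down is 62 mm across, top at z 20 mm. Origin at the centre of its underside, z axis up
- hook1 (a point): hook 1, at y -165 mm on the rack: the top of its 7 mm thick prong at mid-length, 30 mm out from the bar axis, z 0.2235. The prong runs level along the rack's x axis to 50 mm from the bar axis, then turns up; the upturned end reaches 16 mm above the prong's top, 60 mm from the bar axis
- hook2 (a point): hook 2, at y -55 mm on the rack: the top of its 7 mm thick prong at mid-length, 30 mm out from the bar axis, z 0.2235. The prong runs level along the rack's x axis to 50 mm from the bar axis, then turns up; the upturned end reaches 16 mm above the prong's top, 60 mm from the bar axis
- hook3 (a point): hook 3, at y 55 mm on the rack: the top of its 7 mm thick prong at mid-length, 30 mm out from the bar axis, z 0.2235. The prong runs level along the rack's x axis to 50 mm from the bar axis, then turns up; the upturned end reaches 16 mm above the prong's top, 60 mm from the bar axis
- hook4 (a point): hook 4, at y 165 mm on the rack: the top of its 7 mm thick prong at mid-length, 30 mm out from the bar axis, z 0.2235. The prong runs level along the rack's x axis to 50 mm from the bar axis, then turns up; the upturned end reaches 16 mm above the prong's top, 60 mm from the bar axis
- basket1: wire parts basket (may be absent), 64 mm across, 45 mm tall, 0.16 kg, on the turntable; origin under its centre. Rigid blue stirrup handle of strip 10 mm wide along x: two uprights on the y axis, outer faces 56 mm apart, up to z 117 mm, joined by a level top strip 4 mm thick. Opening through it along x: 50 mm wide, z 45 to 113 mm; the strip's underside rests on the prong when hung
- basket2: wire parts basket (may be absent), 64 mm across, 45 mm tall, 0.16 kg, on the turntable; origin under its centre. Rigid red stirrup handle of strip 10 mm wide along x: two uprights on the y axis, outer faces 56 mm apart, up to z 117 mm, joined by a level top strip 4 mm thick. Opening through it along x: 50 mm wide, z 45 to 113 mm; the strip's underside rests on the prong when hung
- basket3: wire parts basket (may be absent), 64 mm across, 45 mm tall, 0.16 kg, on the turntable; origin under its centre. Rigid green stirrup handle of strip 10 mm wide along x: two uprights on the y axis, outer faces 56 mm apart, up to z 117 mm, joined by a level top strip 4 mm thick. Opening through it along x: 50 mm wide, z 45 to 113 mm; the strip's underside rests on the prong when hung
- basket4: wire parts basket (may be absent), 64 mm across, 45 mm tall, 0.16 kg, on the turntable; origin under its centre. Rigid yellow stirrup handle of strip 10 mm wide along x: two uprights on the y axis, outer faces 56 mm apart, up to z 117 mm, joined by a level top strip 4 mm thick. Opening through it along x: 50 mm wide, z 45 to 113 mm; the strip's underside rests on the prong when hung
- oil_bottle: white oil bottle with a red cap, 44 mm across, 140 mm tall, standing on the bench behind the turntable; to be left alone
- grease_tub: grease tub with a green lid, 72 mm across, 60 mm tall, standing in front of the turntable on the left; to be left alone
- cone_spanner: steel spanner, 170 mm long, lying flat at the front, right of the turntable; to be left alone
- screwdriver: screwdriver with an orange handle, 190 mm long, lying to the left of the turntable; to be left alone
- chainring: dark steel chainring, 104 mm across, 6 mm thick, lying flat on the bench at the front right; to be left alone
- pedal: black platform pedal, about 85 x 88 x 16 mm, lying at the left near the lamp; to be left alone
There are look-alikes about, which are no part of the job. Leave any purple look-alike of the basket3 alone.

How it is judged:
By the outcome, as a careful person would: the job done as asked, in the order asked, and still so for the second after the job is handed in, with the robot touching nothing.
Of basket1, basket2, basket3, basket4 only 2 to 4 are there at a start; the rules pass over those that are not, and their reading is None.
At some moment in a run one of cassette may be knocked a few centimetres aside while the robot is not near it.
It also fails if it takes over 210 s, if anything falls off the work surface, if the arm or the gripper's body presses on something with over 40 N, if the wrist force passes 120 N, or if a joint passes its speed limit or range.

ROBOT

A 7-joint arm with a two-finger parallel gripper is mounted at the origin on the work surface. World frame = base frame: x ahead of the robot, y to its left, z up, the work surface at z = 0. Lengths are in m, angles in degrees, forces in N, time in s.
With the tool pointing down it reaches from about 0.4 to 0.875 m from the base axis. Payload 4.4 kg.
Tool frame: the origin (TCP) lies midway between the tips of the shut fingers; the grasp point (between the pads) lies 19 mm behind it (r.grip_depth is the distance from the TCP to the grasp point, in m); z points along the fingers, y is the direction in which the jaws open and shut (so a half turn about z gives the same grasp; the last joint's range is limited). The gripper opens to 85 mm and grips with 20 to 120 N. Pads are 22 mm wide; open, the fingers measure 114 mm over their backs; the gripper's body (76 mm by 85 mm) begins 54 mm behind the grasp point. The pads swing forward as they close: fully open they stand 13 mm farther back than shut.
Start: joints at [63.667, 36.005, 2.206, 86.941, -1.547, 57.084, -1.146], TCP at [0.249, -0.6, 0.193] pointing down, gripper open.
Joint ranges: [-175.42, 175.42], [-21.48, 121.26], [-71.46, 75.88], [10.55, 141.38], [-63.04, 243.04], [13.31, 113.54], [-168.57, 168.57]. Speed limits (degrees/s): [147.25, 147.25, 180, 180, 180, 180, 180].

INTERFACE

Orientations are given as [roll, pitch, yaw] about the fixed x, y, z axes, in that order (R = Rz(yaw) Ry(pitch) Rx(roll)).
In Python, from rig import readout, eyes, ticket, r gives the robot as it stands. The module is installed in compiled form; this text tells all that it offers.
- The arm moves only by the shell command python3 -m creep 'ROWS' [OPENING] [FORCE]. ROWS is JSON, a list that holds one entry, the list of rows, each a list of 6 numbers: the shift along the tool's x, y, z scaled (see below), then the turn, a rotation vector about the tool's x, y, z scaled (see below). In form: [[[tx, ty, tz, rx, ry, rz], ...]]. A call has 1 to 12 rows; each row shifts and turns the pose as measured when the row begins, along the tool's axes as they then stand; what a row does not reach is not made up. The controller multiplies each number of a shift by 25 mm and each number of a turn by 90 degrees. A row lasts 1/12 s, in which the tool goes at most 41.7 mm and 7.16 degrees, less where a joint would pass 70% of its speed; a pose out of reach is approached as far as the arm can. A call with a number of a shift or a turn outside -1 to 1 is refused whole. A call with a gripper value outside its range is refused whole. OPENING is the closure, from 0 (fully open) to 1 (shut), set as the call begins (- or left out, the last holds). The fingers move at their own pace and stop on an object; FORCE is the grip in N (left out, the last holds). Time passes only in rows, so rows that do not move let the fingers close. It gives the time, the measured TCP pose, the force and the opening at its end, in the units of the state.
- readout.read_state(): the state, without advancing time (a new reading comes with each control period).
- eyes.camera(name): name is "scene" or "top" or "wrist"; returns (picture, depth): 400x640x3 uint8, blue, green, red; 400x640 float32, m along the optical axis (not along the pixel's ray), 0 where there is no reading.
- eyes.camera_params(name): a dict with "fx", "fy", "cx", "cy" (pixels), "position" and "orientation" of the camera in the world; the wrist camera has in their place "mount" (4x4, takes a point from camera to tool coordinates, whose origin is the TCP and whose axes are the flange's). Camera axes: x right, y down, z forward; pixel columns grow to the right and rows downward; lengths in m; the calibration is good to about 2 mm. A picture is of the moment at which its call begins: read the wrist's pose just before it. camera_params takes no time and is no camera call.
- ticket.hand_in(): hands the job in, once; it reports no verdict.
The state is a dict: "clock": time; "joint_positions": joint angles; "joint_vel": joint speeds; "tau": joint torques, N m; "ee_pos": TCP position; "eef_rot": TCP orientation; "wrist_force": force on the tool from outside, world axes, zero at the start; "torque": the same for the moment, N m; "gripper_width": finger opening in m.
Only numpy, scipy, OpenCV 4.12 (cv2) and the standard library are available. Lean on these libraries where they do the work, as an engineer would, in place of code of your own. Each camera call takes 0.05 s, during which the arm holds its last target.

## Working session

There is one attempt and no reset: what is moved stays moved. The work goes in short steps, Python scripts to look and compute and a shell command to move; the robot and the scene stay as the last step left them, time stands still between calls to the robot, and variables do not carry over. Pictures are saved under pics/ and viewed, and the job is handed in when it is done.

```bash
ls; mkdir -p pics
cat > h.py <<'E'
import numpy as np, cv2
from scipy.spatial.transform import Rotation as R
from rig import readout, eyes, ticket, r
def snap(n,f):
    st=readout.read_state(); p,d=eyes.camera(n); cv2.imwrite(f'pics/{f}.png',p); np.savez(f'pics/{f}.npz',p=p,d=d,ee=st['ee_pos'],rot=st['eef_rot']); return p,d,st
E
python3 - <<'E'
from h import *
for n in ('scene','top','wrist'):
    p,d,st=snap(n,n+'0')
    print(n,eyes.camera_params(n))
print(readout.read_state(), r.grip_depth)
E
```

```text
pics
scene {'fx': 402.4485342900361, 'fy': 402.4485342900361, 'cx': 320.65260528303753, 'cy': 199.56837945423698, 'position': array([ 1.1785483 , -0.57845746,  1.23935162]), 'orientation': array([-139.72948994,    0.37557295,   47.087128  ])}
top {'fx': 477.3649651494291, 'fy': 477.3649651494291, 'cx': 315.9050762480711, 'cy': 195.51875976564335, 'position': array([0.43206206, 0.01833214, 1.47326212]), 'orientation': array([-176.69993302,    0.27025647,  -90.94978941])}
wrist {'fx': 316.9132770526109, 'fy': 316.9132770526109, 'cx': 324.670252142994, 'cy': 201.26544847382306, 'mount': array([[-3.58613027e-05, -9.45676883e-01, -3.25108031e-01,
         8.42374249e-02],
       [ 9.99999946e-01, -1.40466150e-04,  2.98283282e-04,
        -2.98848008e-04],
       [-3.27746278e-04, -3.25108003e-01,  9.45676836e-01,
        -1.81520301e-01],
       [ 0.00000000e+00,  0.00000000e+00,  0.00000000e+00,
         1.00000000e+00]])}
{'clock': 0.15, 'joint_positions': array([63.66523848, 36.0466452 ,  2.20302674, 86.98393119, -1.54575933,
       57.08508493, -1.14463809]), 'joint_vel': array([ 0.0415312 , -0.04104065, -0.0992649 , -0.24225552,  0.06691922,
       -0.10952113,  0.06595598]), 'tau': array([-1.63934515e-04, -5.63798726e+01,  1.22695070e+00, -1.93650699e+01,
        1.10477439e-02,  7.40943913e-03,  1.60721527e-05]), 'ee_pos': array([ 0.24923318, -0.59972357,  0.19269543]), 'eef_rot': array([-1.79914030e+02,  1.54301737e-03,  2.25665446e+01]), 'wrist_force': array([-0.28411356, -0.66447509,  0.31088948]), 'torque': array([ 0.0253364 , -0.0372238 ,  0.04374806]), 'gripper_width': 0.08524551133148199} 0.0187
```

View pics/scene0.png

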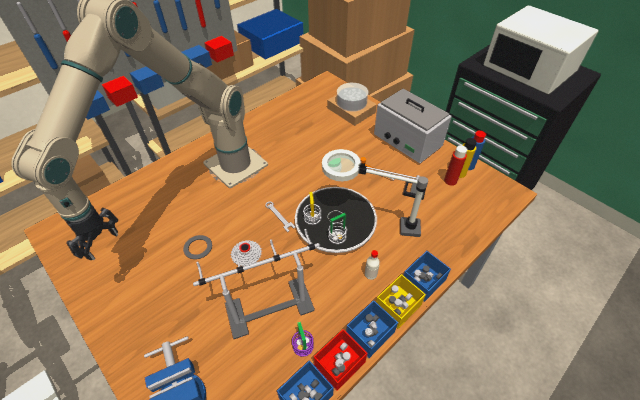

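View pics/top0.png

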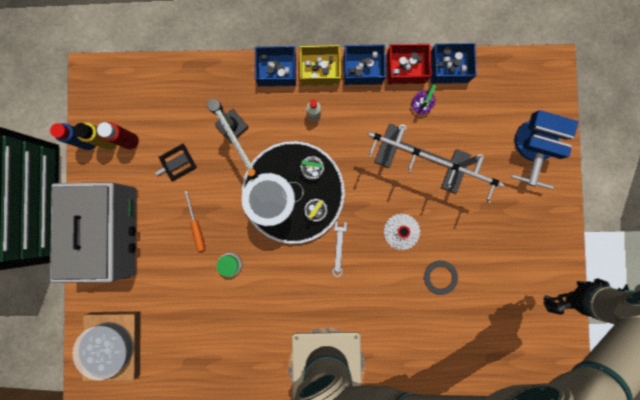

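The scene shows two baskets on the turntable: yellow at scene (312,213) / top (315,209), and green at scene (337,233) / top (312,166). The purple look-alike with a green handle is off the table at top (423,102). The lamp head sits at top (268,199), the cassette at (402,232). I'll enlarge the views to measure.

```bash
cat >> h.py <<'E'
def cam(n,ee=None,rot=None):
    c=eyes.camera_params(n); K=np.array([[c['fx'],0,c['cx']],[0,c['fy'],c['cy']],[0,0,1]])
    if n=='wrist':
        T=np.eye(4);T[:3,:3]=R.from_euler('xyz',rot,degrees=True).as_matrix();T[:3,3]=ee; T=T@c['mount']; return K,T[:3,:3],T[:3,3]
    return K,R.from_euler('xyz',c['orientation'],degrees=True).as_matrix(),np.array(c['position'])
def ray(C,uv,z):
    K,Rm,t=C; d=(np.linalg.inv(K)@np.c_[np.atleast_2d(uv),np.ones(len(np.atleast_2d(uv)))].T).T@Rm.T
    return t+d*((z-t[2])/d[:,2])[:,None]
def cloud(C,d):
    K,Rm,t=C; v,u=np.indices(d.shape); P=np.stack([(u-K[0,2])/K[0,0]*d,(v-K[1,2])/K[1,1]*d,d],-1)
    W=P@Rm.T+t; W[d==0]=np.nan; return W
def load(f,n):
    z=np.load(f'pics/{f}.npz'); return z['p'],z['d'],cam(n,z['ee'],z['rot'])
def proj(C,P):
    K,Rm,t=C; q=(np.atleast_2d(P)-t)@Rm@K.T; return q[:,:2]/q[:,2:]
def hsvmask(p,lo,hi): return cv2.inRange(cv2.cvtColor(p,cv2.COLOR_BGR2HSV),lo,hi)
E
python3 - <<'E'
from h import *
p,d,C=load('top0','top')
W=cloud(C,d)
cv2.imwrite('pics/c1.png',cv2.resize(p[80:290,200:360],None,fx=3.6,fy=2.8,interpolation=cv2.INTER_CUBIC)[:600])
cv2.imwrite('pics/c2.png',cv2.resize(p[80:270,340:540],None,fx=4,fy=3.1,interpolation=cv2.INTER_CUBIC)[:600])
for n,u,v in [('head',268,199),('green',312,166),('yel',315,209),('cass',402,232),('tt',340,200),('tub',229,265),('post',213,104),('rackL',371,133),('rackR',500,184),('purple',428,97),('oil',313,102),('bench',380,300)]:
    print(n,np.round(W[v,u],3))
E
```

```text
head [0.495 0.145 0.26 ]
green [0.603 0.034 0.051]
yel [0.471 0.026 0.159]
cass [ 0.401 -0.232  0.037]
tt [ 0.5   -0.048  0.041]
tub [0.313 0.282 0.064]
post [0.74  0.282 0.269]
rackL [ 0.667 -0.125  0.223]
rackR [ 0.526 -0.459  0.227]
purple [ 0.789 -0.304  0.116]
oil [0.775 0.027 0.139]
bench [ 0.194 -0.167 -0.002]
```

View pics/c1.png

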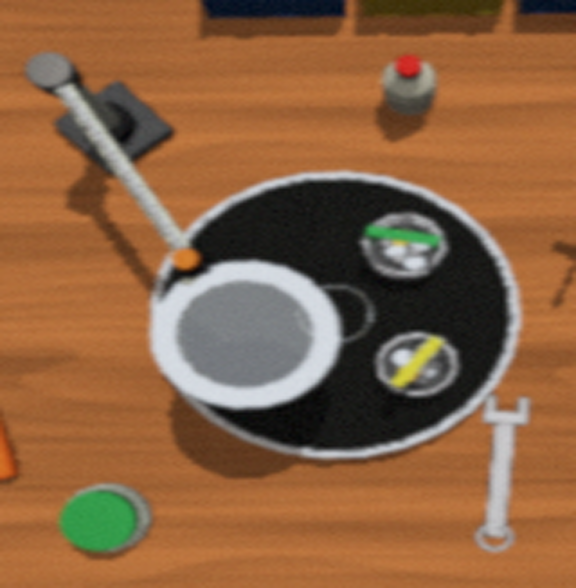

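View pics/c2.png

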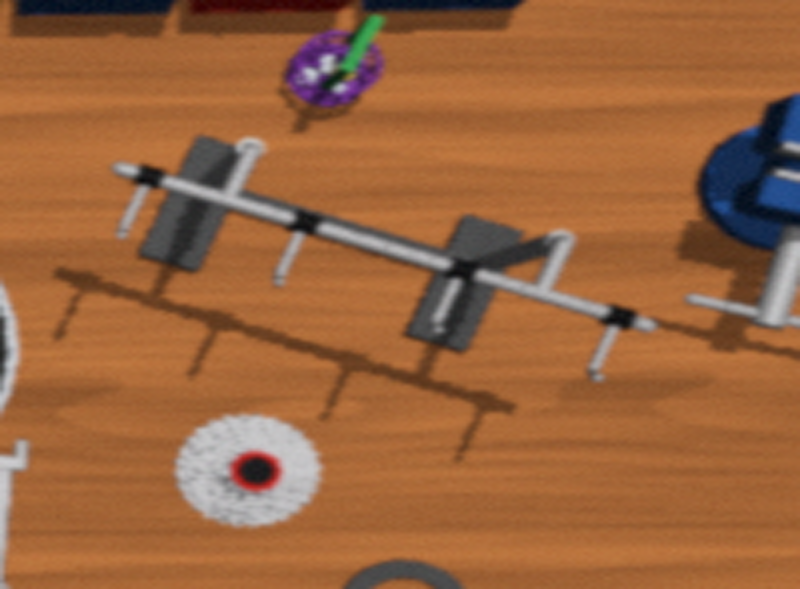

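Run:
```python
from h import *
p,d,C=load('top0','top'); W=cloud(C,d)
def cen(m,z,name):
    v,u=np.where(m); X=ray(C,np.array([[u.mean(),v.mean()]]),z)[0]; print(name,len(u),np.round([u.mean(),v.mean()],1),np.round(X,3)); return X
hsv=cv2.cvtColor(p,cv2.COLOR_BGR2HSV)
def roi(m,u0,v0,u1,v1):
    k=np.zeros_like(m); k[v0:v1,u0:u1]=1; return (m>0)&(k>0)
org=hsvmask(p,(8,160,150),(20,255,255))
grip=cen(roi(org&((W[...,2]>.28)*255).astype(np.uint8),240,160,262,185),.306,'grip')
# head: depth z .25-.29
hm=roi(((W[...,2]>.235)&(W[...,2]<.285)).astype(np.uint8),235,170,300,230)
c=[x for x in [np.array(W[hm])]][0]; print('head', np.nanmean(c,0))
cs,_=cv2.findContours(hm.astype(np.uint8),cv2.RETR_EXTERNAL,cv2.CHAIN_APPROX_NONE); k=max(cs,key=cv2.contourArea)
print('headcircle',cv2.minEnclosingCircle(ray(C,k[:,0,:].astype(float),.268)[:,:2].astype(np.float32)))
post=roi((W[...,2]>.22).astype(np.uint8),200,90,225,115); print('post',np.nanmean(W[post],0), np.nanmedian(W[post][:,2]))
# arm line pts
arm=roi((W[...,2]>.22).astype(np.uint8),205,95,262,185); A=W[arm]; print('arm z',np.percentile(A[:,2],[5,50,95]))
# turntable
tt=((W[...,2]>.03)&(W[...,2]<.05)).astype(np.uint8); tt=roi(tt,230,130,360,250).astype(np.uint8)
cs,_=cv2.findContours(tt,cv2.RETR_EXTERNAL,cv2.CHAIN_APPROX_NONE); k=max(cs,key=cv2.contourArea)
q=ray(C,k[:,0,:].astype(float),.04)[:,:2]; q=q[(q[:,1]<.1)]
Am=np.c_[2*q,np.ones(len(q))]
for _ in range(3):
    s=np.linalg.lstsq(Am,(q**2).sum(1),rcond=None)[0]; rr=np.sqrt(s[2]+s[:2]@s[:2]); e=abs(np.hypot(*(q-s[:2]).T)-rr); q=q[e<.006]; Am=Am[e<.006]
print('tt',s[:2],rr)
red=(hsvmask(p,(0,150,90),(6,255,255))|hsvmask(p,(174,150,90),(180,255,255)))
cen(roi(red,380,215,425,250),.038,'cass')
for nm,lo,hi,b in [('green',(45,100,60),(75,255,255),(295,150,330,190)),('yellow',(22,120,100),(34,255,255),(300,190,332,225))]:
    m=roi(hsvmask(p,lo,hi),*b)
    v,u=np.where(m); Q=ray(C,np.c_[u,v].astype(float),.157); mz=np.nanmedian(W[m][:,2])
    (c,s,a)=cv2.minAreaRect((Q[:,:2]*1000).astype(np.float32)); print(nm,len(u),np.round(c,1),np.round(s,1),a,'z',mz)
    x=Q[:,:2]-Q[:,:2].mean(0); w,V=np.linalg.eigh(x.T@x); print('dir',np.degrees(np.arctan2(V[1,1],V[0,1])))
bar=roi(((W[...,2]>.205)&(W[...,2]<.25)).astype(np.uint8),360,120,520,215)
B=W[bar]; v,u=np.where(bar)
print(len(B)); 
im=cv2.resize((bar*255).astype(np.uint8)[115:215,355:520],None,fx=4,fy=4,interpolation=cv2.INTER_NEAREST); cv2.imwrite('pics/bar.png',im)
```

```text
grip 33 [251.3 172.1] [0.56  0.181 0.306]
head [0.49570863 0.14660145 0.26241359]
headcircle ((0.5028270483016968, 0.14626818895339966), 0.0740361288189888)
post [0.73474899 0.27927874 0.26619672] 0.26949188356013964
arm z [0.25603918 0.26827581 0.30346242]
tt [0.52778053 0.0937032 ] 0.15217705168705845
cass 57 [403.2 231.7] [ 0.402 -0.236  0.038]
green 80 [597.4  35.4] [57.  11.5] 79.50828552246094 z 0.15683386312603198
dir 79.12533796312697
yellow 77 [471.6  26.2] [15.1 53.4] 58.78159713745117 z 0.15628926613672445
dir 144.8036094556029
1122
```

View pics/bar.png

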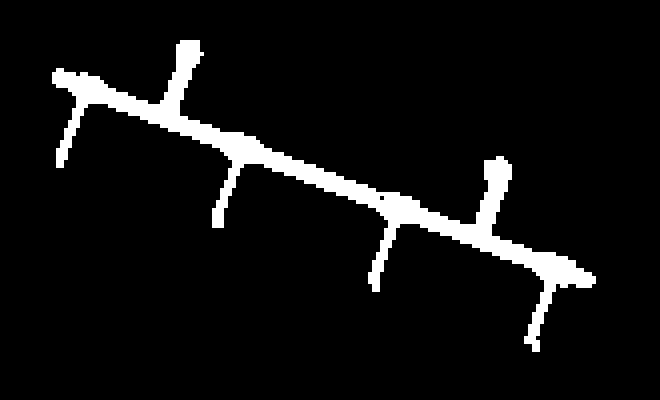

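```bash
cat >> h.py <<'E'
def go(tgt,yaw,st=None):
    """tool-frame shift/turn from now to tgt (pointing down, yaw deg), in units"""
    st=st or readout.read_state(); Rm=R.from_euler('xyz',st['eef_rot'],degrees=True)
    s=Rm.inv().apply(np.array(tgt)-st['ee_pos'])/.025
    w=(Rm.inv()*R.from_euler('xyz',[180,0,yaw],degrees=True)).as_rotvec(degrees=True)/90
    print('at',np.round(st['ee_pos'],4),np.round(st['eef_rot'],2),'w',round(st['gripper_width'],4),'F',np.round(st['wrist_force'],1),'t',round(st['clock'],2))
    print('shift units',np.round(s,2),'turn units',np.round(w,3),'rows>=',np.ceil(max(abs(s).max(),np.linalg.norm(s)/1.66,np.linalg.norm(w)*90/7.16)))
E
python3 - <<'E'
from h import *
p,d,C=load('top0','top'); W=cloud(C,d)
t=ray(C,np.array([[370,156.0],[409.2,171],[448.7,187],[488.5,202]]),.2395); print(np.round(t,4), np.linalg.norm(np.diff(t,axis=0),axis=1))
e=ray(C,np.array([[369.2,134.2],[503,185.]]),.226); print(e)
y=e[0]-e[1];print(np.linalg.norm(y[:2]),np.degrees(np.arctan2(y[1],y[0])))
bx=(W[...,2]>.1)&(W[...,1]>.42)&(W[...,1]<.75)&(W[...,0]>.1)&(W[...,0]<.8)
X=W[bx]; 
for lo in (.15,.2,.24): 
  Y=X[X[:,2]>lo]; print(lo,len(Y),Y.min(0) if len(Y) else '',Y.max(0) if len(Y) else '')
# scene cross-check
ps,ds,Cs=load('scene0','scene'); Ws=cloud(Cs,ds)
for n,P in [('grip',(.56,.181,.306)),('green',(.597,.035,.157)),('yel',(.472,.026,.157)),('cass',(.402,-.236,.038)),('hinge',(.737,.281,.27)),('tt',(.528,.094,.04))]: print(n,proj(Cs,P))
from h import go
go([.249,-.6,.42],22.6)
E
python3 - <<'E'
import cv2
p=cv2.imread('pics/scene0.png')
cv2.imwrite('pics/c3.png',cv2.resize(p[130:260,250:450],None,fx=4,fy=4,interpolation=cv2.INTER_CUBIC))
E
```

```text
[[ 0.6038 -0.1194  0.2395]
 [ 0.5629 -0.2201  0.2395]
 [ 0.5196 -0.321   0.2395]
 [ 0.479  -0.4224  0.2395]] [0.10870707 0.10987131 0.10918112]
[[ 0.66354206 -0.12009061  0.226     ]
 [ 0.52337884 -0.46674618  0.226     ]]
0.37391952360640873 67.98504287952451
0.15 7428 [0.28396555 0.57252505 0.15001591] [0.72461761 0.74923894 0.22171219]
0.2 152 [0.31452969 0.59118894 0.20010657] [0.53415685 0.7172227  0.22171219]
0.24 0  
grip [[363.0981483  158.23529341]]
green [[338.38912196 215.92316302]]
yel [[311.82680323 197.00725238]]
cass [[244.98880624 246.03816332]]
hinge [[422.43288856 178.89830818]]
tt [[335.86592479 216.03496424]]
at [ 0.2492 -0.5997  0.1927] [-179.91    0.     22.57] w 0.0852 F [-0.3 -0.7  0.3] t 0.15
shift units [-0.01 -0.01 -9.09] turn units [-0.001  0.    -0.   ] rows>= 10.0
```

View pics/c3.png

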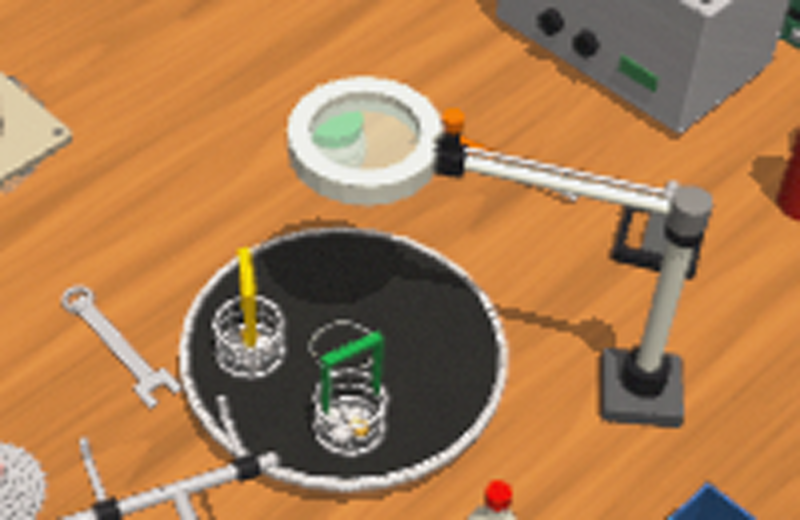

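Two real baskets (yellow and green); the lamp head's footprint hides nothing in the scene view. First I lift, then go over to the lamp grip.

```bash
python3 -m creep '[[[0,0,-1,0,0,0],[0,0,-1,0,0,0],[0,0,-1,0,0,0],[0,0,-1,0,0,0],[0,0,-1,0,0,0],[0,0,-1,0,0,0],[0,0,-1,0,0,0],[0,0,-1,0,0,0],[0,0,-1,0,0,0],[0,0,-1,0,0,0]]]'
python3 - <<'E'
from h import *
go([.56,.181,.40],29.5)
E
```

```text
clock: 0.98
ee_pos: [0.2475, -0.5953, 0.4422]
eef_rot: [-178.5, 0.0, 22.6]
wrist_force: [-0.3, -0.9, 0.3]
gripper_width: 0.0855
at [ 0.2475 -0.5953  0.4422] [-1.7847e+02  5.0000e-02  2.2580e+01] w 0.0855 F [-0.3 -0.9  0.3] t 0.98
shift units [ 23.47 -23.82   2.31] turn units [-0.017 -0.001 -0.077] rows>= 24.0
```

```bash
python3 -m creep '[[[1,-1,0,0,0,-0.01],[1,-1,0,0,0,-0.01],[1,-1,0,0,0,-0.01],[1,-1,0,0,0,-0.01],[1,-1,0,0,0,-0.01],[1,-1,0,0,0,-0.01],[1,-1,0,0,0,-0.01],[1,-1,0,0,0,-0.01],[1,-1,0,0,0,0],[1,-1,0,0,0,0],[1,-1,0,0,0,0],[1,-1,0,0,0,0]]]'
python3 - <<'E'
from h import *
go([.56,.181,.40],29.5)
E
```

```text
clock: 1.98
ee_pos: [0.3789, -0.1847, 0.4479]
eef_rot: [-179.1, 0.3, 29.3]
wrist_force: [0.7, 0.0, -0.0]
gripper_width: 0.0851
at [ 0.3789 -0.1847  0.4479] [-179.12    0.29   29.25] w 0.0851 F [ 0.7  0.  -0. ] t 1.98
shift units [13.48 -9.19  1.99] turn units [-0.01   0.003 -0.003] rows>= 14.0
```

```bash
python3 -m creep '[[[1,-0.7,0.1,0,0,0],[1,-0.7,0.1,0,0,0],[1,-0.7,0.1,0,0,0],[1,-0.7,0.1,0,0,0],[1,-0.7,0.1,0,0,0],[1,-0.7,0.1,0,0,0],[1,-0.7,0.1,0,0,0],[1,-0.7,0.1,0,0,0],[1,-0.7,0.1,0,0,0],[1,-0.7,0.1,0,0,0],[1,-0.7,0.1,0,0,0],[0.5,-0.3,0.1,0,0,0]]]'
python3 - <<'E'
from h import *
go([.56,.181,.38],29.5)
E
```

```text
clock: 2.98
ee_pos: [0.5326, 0.1526, 0.4177]
eef_rot: [-179.1, 0.3, 29.5]
wrist_force: [0.0, -0.4, -0.3]
gripper_width: 0.0857
at [0.5326 0.1526 0.4177] [-179.14    0.33   29.52] w 0.0857 F [ 0.  -0.4 -0.3] t 2.98
shift units [ 1.52 -0.42  1.51] turn units [-0.01   0.004  0.   ] rows>= 2.0
```

```bash
python3 -m creep '[[[0.8,-0.2,0.5,-0.01,0,0],[0.7,-0.2,0.5,0,0,0],[0,0,0,0,0,0]]]'
python3 - <<'E'
from h import *
p,d,st=snap('wrist','w1'); C=cam('wrist',st['ee_pos'],st['eef_rot']); W=cloud(C,d)
m=(hsvmask(p,(5,150,100),(20,255,255))>0)&(W[...,2]>.29)&(W[...,2]<.33)
v,u=np.where(m); print(len(u),u.mean(),v.mean(),ray(C,[[u.mean(),v.mean()]],.306), np.nanmedian(W[m],0))
E
```

```text
clock: 3.23
ee_pos: [0.5611, 0.1858, 0.3898]
eef_rot: [-179.9, 0.4, 29.9]
wrist_force: [-0.5, -0.6, -1.2]
gripper_width: 0.0852
336 329.8452380952381 193.07738095238096 [[0.56332771 0.18214365 0.306     ]] [0.56348229 0.18213691 0.30687771]
```

View pics/w1.png

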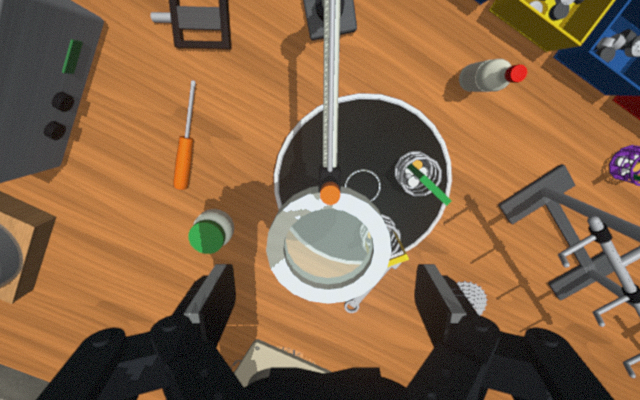

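```bash
python3 - <<'E'
from h import *
go([.5633,.1821,.283],30)
E
python3 -m creep '[[[0,0.17,1,0,0,0],[0,0,1,0,0,0],[0,0,1,0,0,0],[0,0,0.8,0,0,0],[0,0,0.4,0,0,0],[0,0,0,0,0,0]]]'
python3 - <<'E'
from h import *
go([.5633,.1821,.283],30)
E
```

```text
at [0.5605 0.1849 0.391 ] [-179.97    0.37   29.83] w 0.0853 F [-0.4  1.   1.2] t 3.28
shift units [0.07 0.16 4.32] turn units [-0.     0.004 -0.002] rows>= 5.0
clock: 3.78
ee_pos: [0.5623, 0.1766, 0.2863]
eef_rot: [179.8, 0.2, 29.6]
wrist_force: [0.2, -1.1, -0.3]
gripper_width: 0.0857
at [0.5623 0.1766 0.2863] [1.7982e+02 1.6000e-01 2.9580e+01] w 0.0857 F [ 0.2 -1.1 -0.3] t 3.78
shift units [ 0.14 -0.17  0.13] turn units [ 0.002  0.002 -0.005] rows>= 1.0
```

```bash
python3 -m creep '[[[0.14,-0.17,0.13,0,0,0],[0,0,0,0,0,0],[0,0,0,0,0,0],[0,0,0,0,0,0],[0,0,0,0,0,0],[0,0,0,0,0,0],[0,0,0,0,0,0],[0,0,0,0,0,0],[0,0,0,0,0,0],[0,0,0,0,0,0]]]' 1 25
python3 - <<'E'
from h import *
go([.5633,.1821,.283],30)
# arc: each step 5deg clockwise about hinge
h=np.array([.7408,.2846]);
for k in (1,):
    a=np.radians(5); c=2*.205*np.sin(a/2); print(c/.025)
E
```

```text
clock: 4.62
ee_pos: [0.5666, 0.183, 0.2899]
eef_rot: [179.7, -0.5, 29.5]
wrist_force: [0.0, 0.5, -0.2]
gripper_width: -0.0001
at [0.5666 0.183  0.2899] [179.66  -0.46  29.48] w -0.0001 F [ 0.   0.5 -0.2] t 4.62
shift units [-0.13 -0.04  0.28] turn units [ 0.004 -0.005 -0.006] rows>= 1.0
0.7153579527915103
```

Run:
```python
from h import *
p,d,st=snap('wrist','w2');p,d,st=snap('top','t2');cv2.imwrite('pics/t2c.png',cv2.resize(p[80:290,180:400],None,fx=3,fy=2.8))
p,d,st=snap('scene','s2');cv2.imwrite('pics/s2c.png',cv2.resize(p[100:230,280:480],None,fx=4,fy=4))
```

```text
(no output)
```

View pics/w2.png

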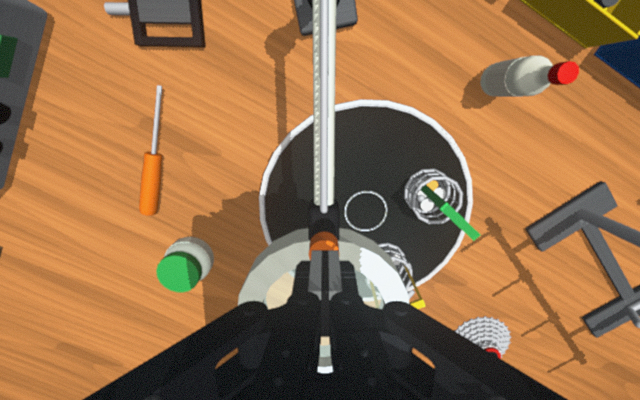

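View pics/s2c.png

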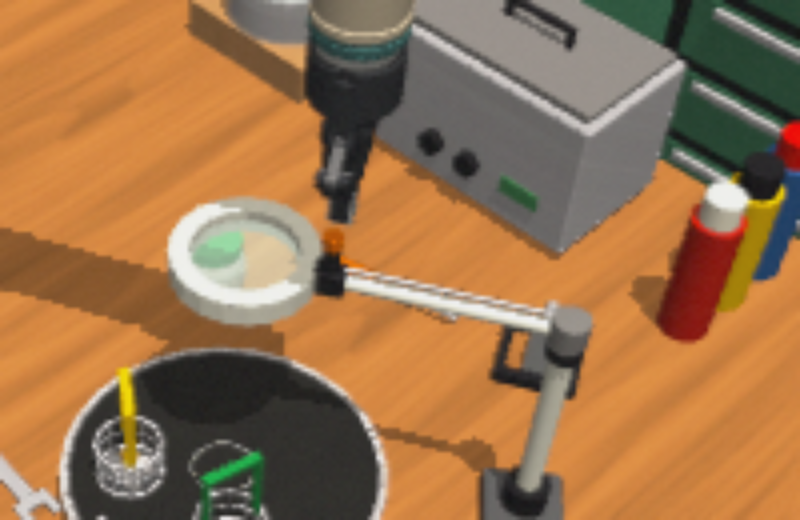

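Run:
```python
from h import *
p,d,C=load('w2','wrist'); W=cloud(C,d)
z=np.load('pics/w2.npz'); print(z['ee'],z['rot'],'tcp px',proj(C,z['ee']))
m=(hsvmask(p,(5,150,100),(20,255,255))>0)&(W[...,2]>.27)&(W[...,2]<.33)
v,u=np.where(m); print(len(u),u.min(),u.max(),v.min(),v.max(), np.nanmedian(W[m],0), W[m][:,2].max())
for y in range(230,300,6): print(y,np.round(W[y,324],3),p[y,324])
p,d,C=load('t2','top'); W=cloud(C,d)
m=(hsvmask(p,(5,150,120),(20,255,255))>0)&(W[...,2]>.27)&(W[...,2]<.33)
v,u=np.where(m);print('top',len(u),u.mean() if len(u) else '',np.nanmedian(W[m],0))
p,d,C=load('s2','scene'); W=cloud(C,d)
m=(hsvmask(p,(5,150,120),(20,255,255))>0)&(W[...,2]>.27)&(W[...,2]<.33)
v,u=np.where(m);print('scene',len(u),np.nanmedian(W[m],0)); print(proj(C,z['ee']))
```

```text
[0.56660175 0.18299552 0.28994827] [179.66330887  -0.45701092  29.47980096] tcp px [[324.97320942 234.18864868]]
435 309 337 232 257 [0.56801405 0.18500092 0.30633108] 0.3084385723812175
230 [0.569 0.185 0.29 ] [34 42 44]
236 [0.57  0.186 0.302] [ 35  73 131]
242 [0.569 0.185 0.307] [ 33  90 181]
248 [0.565 0.183 0.306] [ 36  96 185]
254 [0.575 0.189 0.336] [33 38 37]
260 [0.576 0.189 0.342] [43 41 42]
266 [0.576 0.189 0.348] [46 43 41]
272 [0.576 0.189 0.353] [38 40 41]
278 [0.576 0.189 0.358] [46 44 42]
284 [0.576 0.189 0.362] [41 40 39]
290 [0.576 0.189 0.366] [44 43 42]
296 [0.573 0.188 0.365] [50 48 48]
top 0  [nan nan nan]
scene 28 [0.56201147 0.17724337 0.30448373]
[[364.59334671 162.42142852]]
  return np.nanmean(a, axis, out=out, keepdims=keepdims)
```

View pics/t2c.png

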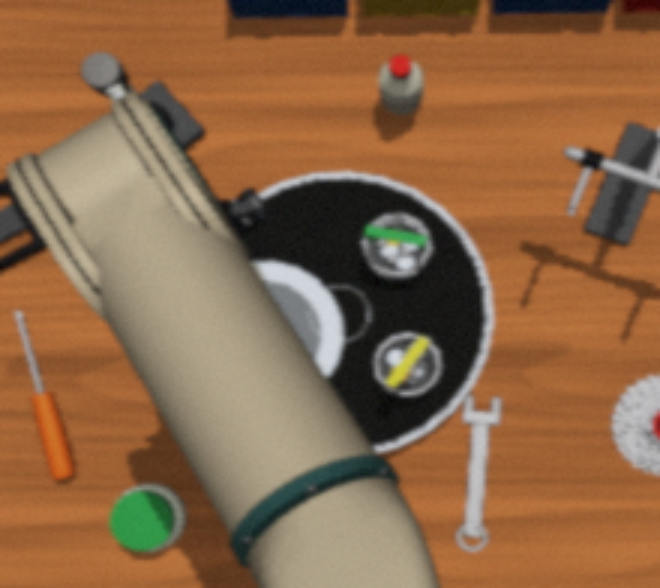

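Run:
```python
from h import *
for f in ('w1','w2'):
    p,d,C=load(f,'wrist'); z=np.load(f'pics/{f}.npz'); W=cloud(C,d)
    Rm=R.from_euler('xyz',z['rot'],degrees=True)
    T=Rm.inv().apply((W.reshape(-1,3)-z['ee'])).reshape(W.shape)
    # profile of finger pixels: rows
    if f=='w2':
        for v in range(228,400,8): print(v,[tuple(np.round(T[v,u]*1000).astype(int)) for u in (310,324,338)], p[v,324])
    else:
        for v in range(255,400,12): print(v,[tuple(np.round(T[v,u]*1000).astype(int)) for u in (215,430)],p[v,215])
cv2.imwrite('pics/w2c.png',cv2.resize(cv2.imread('pics/w2.png')[200:400,225:425],None,fx=3,fy=3))
p,d,st=snap('scene','s3');cv2.imwrite('pics/s3c.png',cv2.resize(p[110:190,320:420],None,fx=8,fy=7))
```

```text
255 [(np.int64(-227), np.int64(-222), np.int64(389)), (np.int64(-227), np.int64(213), np.int64(389))] [ 49  83 131]
267 [(np.int64(11), np.int64(-49), np.int64(-58)), (np.int64(11), np.int64(46), np.int64(-58))] [89 93 90]
279 [(np.int64(12), np.int64(-45), np.int64(-69)), (np.int64(11), np.int64(44), np.int64(-68))] [86 89 88]
291 [(np.int64(11), np.int64(-43), np.int64(-76)), (np.int64(8), np.int64(42), np.int64(-72))] [24 26 36]
303 [(np.int64(6), np.int64(-43), np.int64(-77)), (np.int64(3), np.int64(43), np.int64(-73))] [ 9 23 21]
315 [(np.int64(2), np.int64(-43), np.int64(-79)), (np.int64(-1), np.int64(42), np.int64(-75))] [26 22 22]
327 [(np.int64(-2), np.int64(-43), np.int64(-81)), (np.int64(-6), np.int64(43), np.int64(-76))] [21 21 21]
339 [(np.int64(-7), np.int64(-43), np.int64(-82)), (np.int64(-10), np.int64(42), np.int64(-78))] [19 15 16]
351 [(np.int64(17), np.int64(-30), np.int64(-112)), (np.int64(-474), np.int64(240), np.int64(391))] [22 19 18]
363 [(np.int64(17), np.int64(-29), np.int64(-117)), (np.int64(17), np.int64(27), np.int64(-117))] [10 19 16]
375 [(np.int64(18)
[... 2933 characters left out ...]
, np.int64(-1), np.int64(23)), (np.int64(6), np.int64(4), np.int64(-107))] [120 127 127]
372 [(np.int64(10), np.int64(-4), np.int64(-113)), (np.int64(-133), np.int64(-1), np.int64(19)), (np.int64(11), np.int64(3), np.int64(-114))] [241 238 228]
380 [(np.int64(12), np.int64(-4), np.int64(-117)), (np.int64(11), np.int64(0), np.int64(-117)), (np.int64(10), np.int64(3), np.int64(-116))] [15 12 12]
388 [(np.int64(11), np.int64(-4), np.int64(-119)), (np.int64(11), np.int64(0), np.int64(-119)), (np.int64(12), np.int64(3), np.int64(-120))] [23 22 16]
396 [(np.int64(11), np.int64(-4), np.int64(-121)), (np.int64(11), np.int64(0), np.int64(-121)), (np.int64(11), np.int64(3), np.int64(-121))] [20 22 16]
```

View pics/w2c.png

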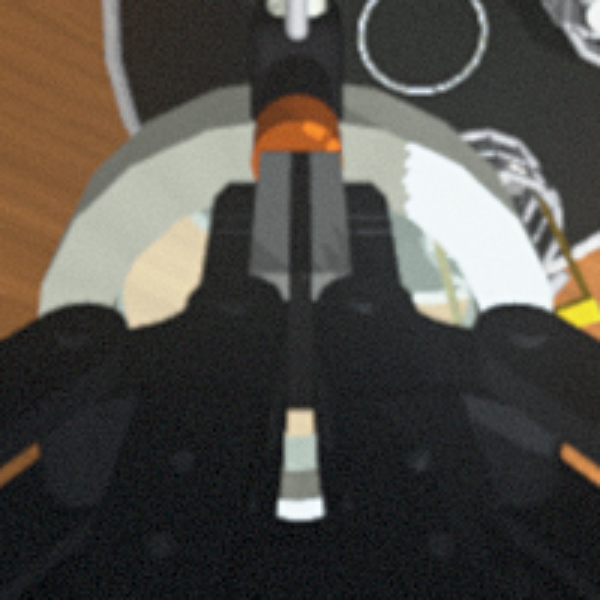

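View pics/s3c.png

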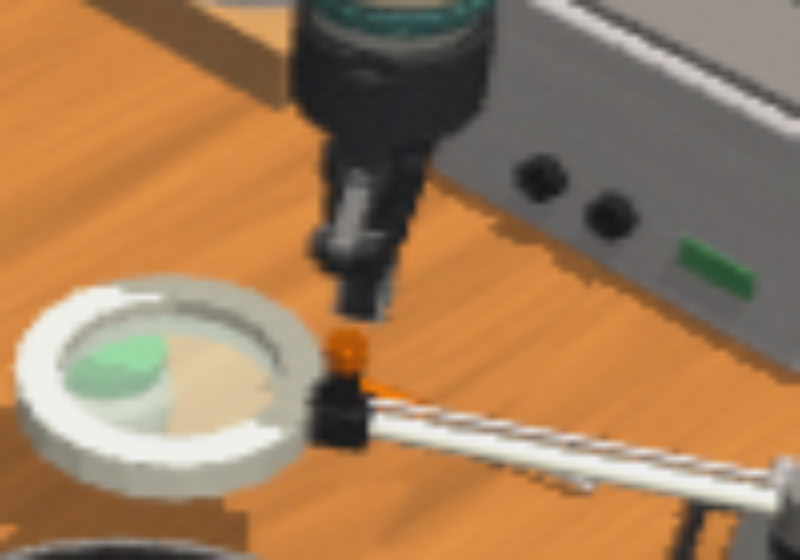

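Run:
```python
from h import *
p,d,C=load('s3','scene'); z=np.load('pics/s3.npz'); W=cloud(C,d)
Rm=R.from_euler('xyz',z['rot'],degrees=True)
for k in (0,-.02,-.045,-.07): print(k,proj(C,z['ee']+Rm.apply([0,0,k])))
for v in range(140,162,2): print(v,np.round(W[v,365],3),p[v,365])
```

```text
0 [[364.56631734 162.43932102]]
-0.02 [[364.99198056 158.07991029]]
-0.045 [[365.53786331 152.48927676]]
-0.07 [[366.09971152 146.73513363]]
140 [0.591 0.143 0.428] [84 86 88]
142 [0.587 0.149 0.415] [71 72 73]
144 [0.598 0.137 0.421] [72 72 72]
146 [0.602 0.133 0.418] [51 48 48]
148 [0.597 0.139 0.403] [29 27 26]
150 [0.573 0.171 0.358] [36 32 35]
152 [0.573 0.171 0.35 ] [35 33 33]
154 [0.574 0.172 0.34 ] [31 33 30]
156 [ 0.353  0.447 -0.   ] [ 66 126 201]
158 [0.565 0.185 0.308] [ 16  95 185]
160 [0.569 0.18  0.305] [ 10  95 186]
```

Both cameras agree that the shut fingertips sit about 45 mm short of the reported TCP, so that grasp closed above the stem without touching it. I'll apply that offset from here on: reopen, go 45 mm deeper, close.

```bash
sed -i 's/^def go/OFF=.045\ndef gt(tip,yaw): go([tip[0],tip[1],tip[2]-OFF],yaw)\ndef go/' h.py
python3 -m creep '[[[0,0,0,0,0,0],[0,0,0,0,0,0],[0,0,0,0,0,0],[0,0,0,0,0,0],[0,0,0,0,0,0],[0,0,0,0,0,0],[0,0,0,0,0,0],[0,0,0,0,0,0]]]' 0
python3 - <<'E'
from h import *
gt([.565,.183,.283],30)
E
```

```text
clock: 5.48
ee_pos: [0.5665, 0.1829, 0.2896]
eef_rot: [179.7, -0.4, 29.5]
wrist_force: [-0.0, -0.5, 0.0]
gripper_width: 0.0854
at [0.5665 0.1829 0.2896] [179.67  -0.42  29.48] w 0.0854 F [-0.  -0.5  0. ] t 5.48
shift units [-0.06 -0.04  2.06] turn units [ 0.004 -0.005 -0.006] rows>= 3.0
```

```bash
python3 -m creep '[[[0,0,0.7,0,0,0],[-0.05,-0.04,0.7,0,0,0],[0,0,0.6,0,0,0],[0,0,0,0,0,0]]]'
python3 -m creep '[[[0,0,0,0,0,0],[0,0,0,0,0,0],[0,0,0,0,0,0],[0,0,0,0,0,0],[0,0,0,0,0,0],[0,0,0,0,0,0],[0,0,0,0,0,0],[0,0,0,0,0,0],[0,0,0,0,0,0]]]' 1 25
python3 - <<'E'
from h import *
gt([.565,.183,.283],30)
E
```

```text
clock: 5.82
ee_pos: [0.5666, 0.1836, 0.2394]
eef_rot: [179.6, -0.7, 29.5]
wrist_force: [-0.2, -0.2, 0.5]
gripper_width: 0.0853
clock: 6.57
ee_pos: [0.5683, 0.1845, 0.2428]
eef_rot: [179.6, -0.9, 29.4]
wrist_force: [0.5, -0.6, -1.5]
gripper_width: 0.0152
at [0.5683 0.1845 0.2428] [179.6   -0.91  29.44] w 0.0152 F [ 0.5 -0.6 -1.5] t 6.57
shift units [-0.15 -0.02  0.19] turn units [ 0.004 -0.01  -0.006] rows>= 1.0
```

```bash
python3 -m creep '[[[0.02,-0.36,0,0,0,0.028],[0.03,-0.71,0,0,0,0.056],[0.03,-0.71,0,0,0,0.056],[0.03,-0.71,0,0,0,0.056],[0.03,-0.71,0,0,0,0.056],[0,0,0,0,0,0]]]'
cat >> h.py <<'E'
H=np.array([.7415,.285])
def lampstat():
    st=readout.read_state(); v=st['ee_pos'][:2]-H; print('r',np.hypot(*v),'th',np.degrees(np.arctan2(v[1],v[0]))%360,'yaw',st['eef_rot'][2],st['ee_pos'],'F',st['wrist_force'])
E
python3 -c "
from h import *
lampstat()"
```

```text
clock: 7.07
ee_pos: [0.5441, 0.2567, 0.2429]
eef_rot: [179.6, -0.9, 5.4]
wrist_force: [3.6, 3.8, -4.6]
gripper_width: 0.0147
r 0.19937387829447617 th 188.16251933228418 yaw 5.398952262396752 [0.54414591 0.25669261 0.24286171] F [ 3.61569332  3.81660268 -4.5596668 ]
```

```bash
python3 -m creep '[[[0.02,-0.71,0,0,0,0.05],[0.03,-0.71,0,0,0,0.055],[0.03,-0.71,0,0,0,0.055],[0.03,-0.71,0,0,0,0.055],[0.03,-0.71,0,0,0,0.055],[0.03,-0.71,0,0,0,0.055],[0,0,0,0,0,0]]]'
python3 -c "
from h import *
lampstat()"
```

```text
clock: 7.65
ee_pos: [0.5591, 0.3604, 0.2428]
eef_rot: [179.6, -1.0, -24.9]
wrist_force: [2.4, 0.5, -0.8]
gripper_width: 0.015
r 0.19738429404710933 th 157.53786545405364 yaw -24.888638124335884 [0.55909081 0.36041517 0.24284868] F [ 2.42485634  0.52785442 -0.84401299]
```

Lamp has swung about 53°. Release, lift clear and look.

```bash
python3 -m creep '[[[0,0,0,0,0,0],[0,0,0,0,0,0],[0,0,0,0,0,0],[0,0,0,0,0,0],[0,0,0,0,0,0],[0,0,0,0,0,0],[0,0,-0.5,0,0,0],[0,0,-1,0,0,0],[0,0,-1,0,0,0],[0,0,-1,0,0,0],[0,0,-1,0,0,0],[0,0,-0.5,0,0,0]]]' 0
python3 - <<'E'
from h import *
gt([.45,.15,.30],100)
p,d,st=snap('scene','s4');cv2.imwrite('pics/s4c.png',cv2.resize(p[110:270,250:450],None,fx=4,fy=3.6))
E
```

```text
clock: 8.65
ee_pos: [0.5553, 0.3569, 0.369]
eef_rot: [179.0, -0.6, -24.7]
wrist_force: [0.0, -0.4, 1.4]
gripper_width: 0.0853
at [0.5553 0.3569 0.369 ] [179.    -0.64 -24.73] w 0.0853 F [ 0.  -0.4  1.4] t 8.65
shift units [-0.41  9.2   4.71] turn units [ 0.014  0.008 -1.386] rows>= 18.0
```

View pics/s4c.png

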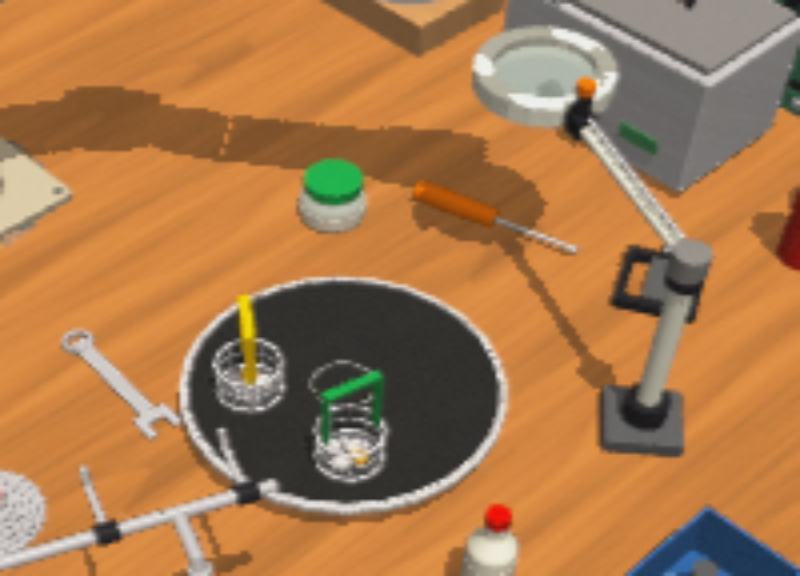

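Lamp is clear and the turntable carries only yellow and green. Green first, since its handle is already near the rack's orientation.

Run:
```python
from h import *
go([.598,.036,.32],-10)
```

```text
at [0.556  0.3574 0.3709] [179.18  -0.74 -24.74] w 0.0854 F [-0.2 -0.2  1.6] t 8.7
shift units [ 6.88 10.94  2.28] turn units [ 0.01  -0.007 -0.164] rows>= 11.0
```

```bash
python3 -m creep '[[[0.6,1,0,0,0,0],[0.6,1,0,0,0,0],[0.6,1,0,0,0,0],[0.6,1,0,0,0,0],[0.6,1,0.2,0,0,0],[0.6,1,0.2,0,0,0],[0.6,1,0.2,0,0,0],[0.6,1,0.2,0,0,0],[0.6,1,0.2,0,0,-0.04],[0.6,1,0.2,0,0,-0.04],[0.3,0.5,0.2,0,0,-0.04],[0,0,0,0,0,-0.04]]]'
python3 - <<'E'
from h import *
p,d,st=snap('wrist','w4'); C=cam('wrist',st['ee_pos'],st['eef_rot']); W=cloud(C,d)
for nm,lo,hi in [('green',(45,100,40),(75,255,255)),('yellow',(22,120,60),(34,255,255))]:
    m=(hsvmask(p,lo,hi)>0)&(W[...,2]>.148)&(W[...,2]<.165)
    v,u=np.where(m); 
    if len(u)<20: print(nm,len(u)); continue
    Q=ray(C,np.c_[u,v].astype(float),.157)[:,:2]
    c,s,a=cv2.minAreaRect((Q*1000).astype(np.float32)); x=Q-Q.mean(0); w,V=np.linalg.eigh(x.T@x)
    print(nm,len(u),np.round(c,1),np.round(s,1),a,'dir',np.degrees(np.arctan2(V[1,1],V[0,1])),'z',np.nanmedian(W[m][:,2]),'mean',Q.mean(0))
go([.598,.036,.32],-10)
E
```

```text
clock: 9.7
ee_pos: [0.5907, 0.0381, 0.3345]
eef_rot: [179.0, -0.3, -9.6]
wrist_force: [-0.6, -0.8, 0.2]
gripper_width: 0.085
green 450 [599.   33.4] [55.7 11.9] 77.61197662353516 dir 77.65017373864674 z 0.15798928718078736 mean [0.59843032 0.03354435]
yellow 353 [474.3  25.5] [12.5 59.4] 53.06413269042969 dir 143.60323633219232 z 0.15796885352862777 mean [0.47393671 0.02504468]
at [0.5905 0.039  0.3348] [179.04  -0.25  -9.38] w 0.0852 F [-0.6 -1.3  0.5] t 9.75
shift units [0.31 0.06 0.59] turn units [ 0.011 -0.003  0.007] rows>= 1.0
```

View pics/w4.png

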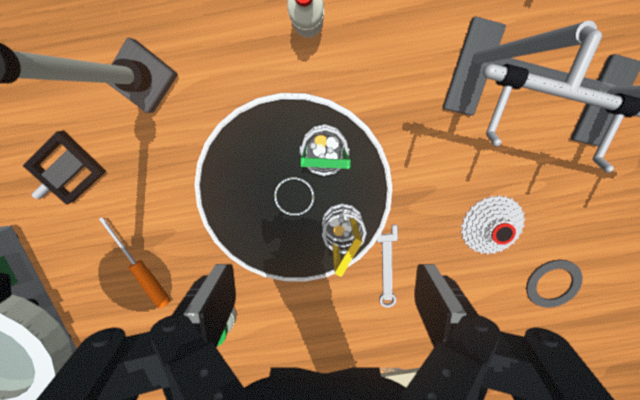

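Green basket measures (0.599, 0.0335), handle direction 77.7°, size 56×12 mm, z 0.158, all as described. Purple look-alike isn't in question (it's off the table behind the rack). Descending.

```bash
python3 - <<'E'
from h import *
gt([.599,.0335,.19],-12.3)
E
python3 -m creep '[[[0.2,0.2,1,0.01,0,0.03],[0.14,0,1,0,0,0],[0,0,1,0,0,0],[0,0,1,0,0,0],[0,0,1,0,0,0],[0,0,1,0,0,0],[0,0,1,0,0,0],[0,0,0.4,0,0,0],[0,0,0,0,0,0]]]'
python3 - <<'E'
from h import *
gt([.599,.0335,.115],-12.3)
E
```

```text
at [0.5905 0.039  0.3348] [179.04  -0.25  -9.38] w 0.0852 F [-0.6 -1.3  0.5] t 9.75
shift units [0.34 0.04 7.59] turn units [ 0.011 -0.003  0.032] rows>= 8.0
clock: 10.5
ee_pos: [0.599, 0.0358, 0.1433]
eef_rot: [-179.7, -0.5, -12.7]
wrist_force: [0.3, 0.5, 0.6]
gripper_width: 0.0856
at [0.599  0.0358 0.1433] [-179.65   -0.48  -12.74] w 0.0856 F [0.3 0.5 0.6] t 10.5
shift units [-0.    0.11  2.93] turn units [-0.004 -0.005 -0.005] rows>= 3.0
```

```bash
python3 -m creep '[[[0,0.09,1,0,0,0],[0,0,1,0,0,0],[0,0,0.9,0,0,0],[0,0,0,0,0,0]]]'
python3 - <<'E'
from h import *
gt([.599,.0335,.115],-12.3)
p,d,st=snap('wrist','w5')
E
```

```text
clock: 10.83
ee_pos: [0.6036, 0.0362, 0.0737]
eef_rot: [-179.4, -1.0, -12.8]
wrist_force: [-1.6, 0.0, -0.2]
gripper_width: 0.0854
at [0.6036 0.0362 0.0737] [-179.43   -0.96  -12.81] w 0.0854 F [-1.6  0.  -0.2] t 10.83
shift units [-0.16  0.15  0.14] turn units [-0.006 -0.011 -0.006] rows>= 1.0
```

View pics/w5.png

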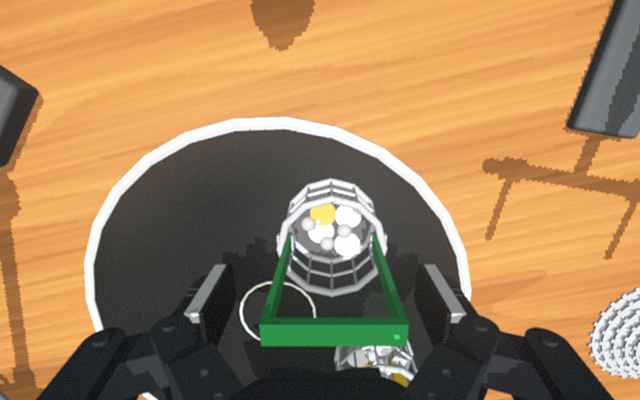

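```bash
python3 -m creep '[[[-0.16,0.1,0.1,-0.006,-0.011,0],[0,0,0,0,0,0],[0,0,0,0,0,0],[0,0,0,0,0,0],[0,0,0,0,0,0],[0,0,0,0,0,0],[0,0,0,0,0,0],[0,0,0,0,0,0]]]' 1 40
python3 - <<'E'
from h import *
gt([.599,.0335,.115],-12.3)
p,d,st=snap('wrist','w6')
E
```

```text
clock: 11.55
ee_pos: [0.6058, 0.0358, 0.0818]
eef_rot: [-179.7, -0.7, -12.8]
wrist_force: [-0.3, -0.1, -2.4]
gripper_width: 0.0556
at [0.6058 0.0358 0.0818] [-179.72   -0.74  -12.84] w 0.0556 F [-0.3 -0.1 -2.4] t 11.55
shift units [-0.25  0.15  0.47] turn units [-0.003 -0.008 -0.006] rows>= 1.0
```

View pics/w6.png

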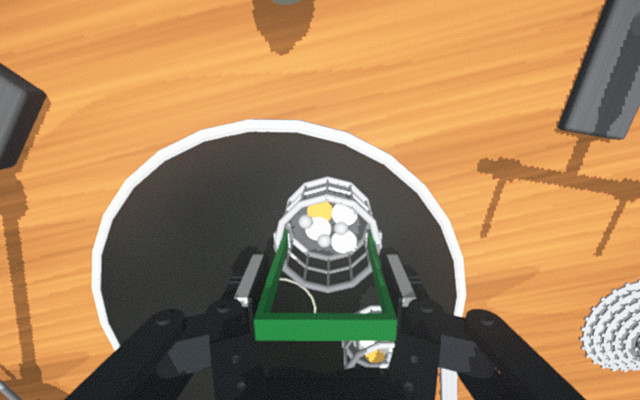

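```bash
cat >> h.py <<'E'
def handle(f,lo,hi,z0,z1):
    p,d,C=load(f,'wrist'); z=np.load(f'pics/{f}.npz'); W=cloud(C,d)
    m=(hsvmask(p,lo,hi)>0)&(W[...,2]>z0)&(W[...,2]<z1)
    Rm=R.from_euler('xyz',z['rot'],degrees=True); X=W[m]; T=Rm.inv().apply(X-z['ee'])
    c,s,a=cv2.minAreaRect((T[:,:2]*1000).astype(np.float32))
    print('n',len(X),'world',np.round(np.median(X,0),4),'tool c',np.round(c,1),np.round(s,1),round(a,1),'tool z',np.round(np.percentile(T[:,2]*1000,[5,50,95]),1))
E
python3 -c "
from h import *
handle('w6',(45,100,40),(75,255,255),.153,.17)
handle('w5',(45,100,40),(75,255,255),.153,.17)"
```

```text
n 4059 world [0.602  0.0368 0.162 ] tool c [-3.9 -0.3] [56.3 12.5] 89.4 tool z [-81.5 -80.3 -76.4]
n 4196 world [0.5996 0.0338 0.1578] tool c [-3.   2.9] [56.4 12.3] 88.9 tool z [-85.2 -84.2 -81.1]
```

```bash
python3 -m creep '[[[0,0,-0.3,0,0,0],[0,0,-0.6,0,0,0],[0,0,-0.8,0,0,0],[0,0,-0.8,0,0,0.02],[0,0,-0.8,0,0,0.02],[0,0,-0.8,0,0,0.02],[0,0,-0.8,0,0,0.02],[0,0,-0.8,0,0,0.02],[0,0,-0.8,0,0,0],[0,0,-0.8,0,0,0],[0,0,-0.6,0,0,0],[0,0,-0.3,0,0,0]]]'
python3 - <<'E'
from h import *
snap('wrist','w7'); handle('w7',(45,100,40),(75,255,255),.25,.5)
go([.4817,-.3054,.31],-22.4)
E
```

```text
clock: 12.6
ee_pos: [0.5987, 0.0354, 0.2978]
eef_rot: [-179.8, -0.2, -22.2]
wrist_force: [-1.0, -0.6, -1.0]
gripper_width: 0.0555
n 5192 world [0.5967 0.0383 0.3777] tool c [ 4.2 -0.2] [56.8 27.8] 89.9 tool z [-81.4 -79.9 -27.2]
at [0.5995 0.0355 0.2989] [-179.71   -0.32  -22.25] w 0.056 F [ 1.3  1.  -1. ] t 12.65
shift units [ 0.8  14.4  -0.51] turn units [-0.003 -0.004  0.002] rows>= 15.0
```

```bash
python3 -m creep '[[[0,0.4,-0.4,0,0,0],[0.1,0.8,-0.1,0,0,0],[0.1,1,0,0,0,0],[0.1,1,0,0,0,0],[0.1,1,0,0,0,0],[0.1,1,0,0,0,0],[0.1,1,0,0,0,0],[0.1,1,0,0,0,0],[0,1,0,0,0,0],[0,1,0,0,0,0],[0,1,0,0,0,0],[0,1,0,0,0,0]]]'
python3 - <<'E'
from h import *
go([.4817,-.3054,.31],-22.4)
E
```

```text
clock: 13.65
ee_pos: [0.4975, -0.2404, 0.3055]
eef_rot: [-179.8, 0.7, -21.7]
wrist_force: [0.2, 0.3, -2.8]
gripper_width: 0.0553
at [ 0.4975 -0.2404  0.3055] [-179.8     0.72  -21.66] w 0.0553 F [ 0.2  0.3 -2.8] t 13.65
shift units [ 0.37  2.65 -0.2 ] turn units [-0.002  0.008  0.008] rows>= 3.0
```

```bash
python3 -m creep '[[[0.2,0.9,0,0,0.008,0.008],[0.1,0.7,0,0,0,0],[0,0.5,0,0,0,0],[0,0.2,0,0,0,0],[0,0,0,0,0,0]]]'
python3 - <<'E'
from h import *
go([.4817,-.3054,.31],-22.4)
p,d,st=snap('wrist','w8'); handle('w8',(45,100,40),(75,255,255),.36,.5)
snap('scene','s8')
C=cam('wrist',st['ee_pos'],st['eef_rot'])
# rack from wrist: print expected hook2 tip/mid px
for P in [(.5473,-.333,.2235),(.5196,-.3216,.2395),(.575,-.3444,.226)]: print(proj(C,P))
E
```

```text
clock: 14.07
ee_pos: [0.4708, -0.3088, 0.3025]
eef_rot: [179.9, 0.6, -23.3]
wrist_force: [0.2, 0.5, -1.8]
gripper_width: 0.0553
at [ 0.4708 -0.3088  0.3025] [179.86   0.56 -23.27] w 0.0553 F [ 0.2  0.5 -1.8] t 14.07
shift units [ 0.34 -0.3  -0.3 ] turn units [ 0.001  0.006 -0.01 ] rows>= 1.0
n 4265 world [ 0.4692 -0.3074  0.3827] tool c [ 3.4 -0.4] [56.4 26.5] 89.7 tool z [-81.5 -80.2 -65.3]
[[314.69159036  96.84601315]]
[[315.14897767 138.69426913]]
[[313.5378965   54.28567603]]
```

View pics/w8.png

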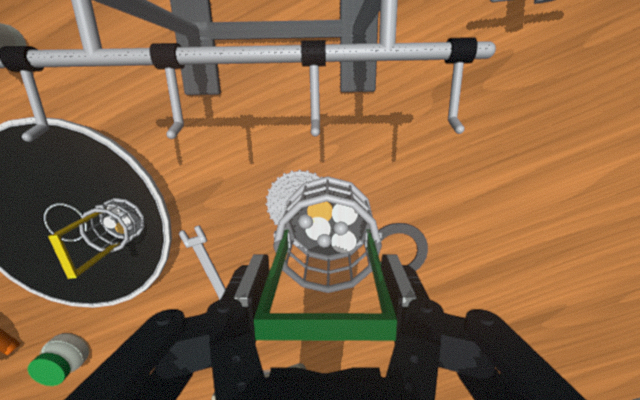

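Run:
```python
from h import *
p,d,C=load('w8','wrist'); W=cloud(C,d); z=np.load('pics/w8.npz')
Rm=R.from_euler('xyz',z['rot'],degrees=True); T=Rm.inv().apply(W.reshape(-1,3)-z['ee']).reshape(W.shape)*1000
m=(W[...,2]>.2)&(W[...,2]<.26); m[170:]=False
for u in (200,240,280,350,400): 
    c=T[:100,u][m[:100,u]]; print(u,len(c),np.round(c.mean(0),1),c[:,0].min().round(1),c[:,0].max().round(1), W[:100,u][m[:100,u]][:,2].max())
mm=m.copy(); mm[:80]=False
n,l,s,c=cv2.connectedComponentsWithStats(mm.astype(np.uint8))
for i in range(1,n):
    if s[i,4]>40:
        X=T[l==i]; print(s[i],'tool x',X[:,0].min().round(1),X[:,0].max().round(1),'y',np.median(X[:,1]).round(1),'near tip y', np.median(X[X[:,0]<X[:,0].min()+12][:,1]).round(1),'far y',np.median(X[X[:,0]>X[:,0].max()-8][:,1]).round(1),'z',W[l==i][:,2].max())
```

```text
200 18 [109.7 -92.7  75.3] 104.2 115.5 0.2281215010650977
240 18 [110.4 -63.1  75.5] 104.9 116.4 0.22753649959147704
280 17 [110.7 -33.5  75.6] 105.6 116.4 0.22854945119881148
350 18 [111.8  18.3  75.7] 106.2 117.6 0.22851330801426845
400 18 [112.5  55.2  75.9] 107.1 118.5 0.22863826699165535
[ 22  80  27  62 794] tool x 48.6 93.0 y -226.1 near tip y -225.6 far y -226.7 z 0.24137975312079607
[166  80  18  59 596] tool x 50.8 93.0 y -116.9 near tip y -116.2 far y -117.3 z 0.2415213663279053
[310  80  10  57 493] tool x 52.3 92.9 y -8.1 near tip y -7.8 far y -8.6 z 0.24181460974641633
[448  80  16  54 531] tool x 54.6 92.9 y 100.1 near tip y 100.0 far y 100.0 z 0.24146880914342858
```

```bash
python3 -m creep '[[[0,-0.25,0.4,0,0.006,-0.011],[0,0,0.7,0,0,0],[0,0,0.7,0,0,0],[0,0,0.7,0,0,0],[0,0,0.7,0,0,0],[0,0,0.6,0,0,0],[0,0,0.4,0,0,0],[0,0,0.2,0,0,0],[0,0,0,0,0,0]]]'
cat >> h.py <<'E'
def rackview(f,lo,hi,zs=(.2,.5)):
    p,d,C=load(f,'wrist'); W=cloud(C,d); z=np.load(f'pics/{f}.npz')
    Rm=R.from_euler('xyz',z['rot'],degrees=True); T=Rm.inv().apply(W.reshape(-1,3)-z['ee']).reshape(W.shape)*1000
    g=hsvmask(p,lo,hi)>0; X=T[g&(W[...,2]>zs[0])]; top=X[:,2].min() if len(X) else 0
    k=X[X[:,2]<np.percentile(X[:,2],30)+3]; c,s,a=cv2.minAreaRect(k[:,:2].astype(np.float32)); print('strip tool',np.round(c,1),np.round(s,1),round(a,1),'z',np.median(k[:,2]).round(1),'world top z',W[g&(W[...,2]>zs[0])][:,2].max().round(4))
    m=(W[...,2]>.205)&(W[...,2]<.26)&(~g)&(cv2.cvtColor(p,cv2.COLOR_BGR2HSV)[...,1]<60)&(T[...,0]>0)
    return p,T,W,m
E
python3 - <<'E'
from h import *
snap('wrist','w9'); p,T,W,m=rackview('w9',(45,100,40),(75,255,255))
cv2.imwrite('pics/w9m.png',np.hstack([p,cv2.cvtColor((m*255).astype(np.uint8),cv2.COLOR_GRAY2BGR)])[::2,::2])
go([.4817,-.3054,.31],-22.4)
E
```

```text
clock: 14.92
ee_pos: [0.4828, -0.2854, 0.1895]
eef_rot: [-179.5, -0.2, -20.8]
wrist_force: [0.2, 0.6, -1.2]
gripper_width: 0.0555
strip tool [ 3.6 -0.2] [56.1 26.7] 89.6 z -80.4 world top z 0.2975
at [ 0.4832 -0.2853  0.19  ] [-179.51   -0.26  -20.82] w 0.0555 F [ 0.   1.1 -2. ] t 14.97
shift units [ 0.25  0.73 -4.8 ] turn units [-0.005 -0.003  0.018] rows>= 5.0
```

View pics/w9m.png

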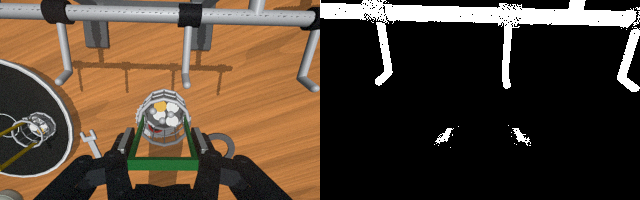

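```bash
cat >> h.py <<'E'
def hooks(T,W,m):
    mm=m.copy(); bar=m&(W[...,2]<.232)
    # bar = far cluster: fit line robustly over columns
    pts=[]
    for u in range(0,640,4):
        q=np.where(m[:,u])[0]
        if len(q): 
            x=T[q,u]; far=x[:,0].max(); pts.append((np.median(x[:,1]),far-6))
    pts=np.array(pts); c=np.polyfit(*pts.T,1)
    for _ in range(4):
        e=abs(np.polyval(c,pts[:,0])-pts[:,1]); k=e<max(3,np.median(e)*2); c=np.polyfit(*pts[k].T,1)
    print('bar axis x = %.1f + %.4f*y  (tilt deg %.2f)'%(c[1],c[0],np.degrees(np.arctan(c[0]))))
    D=np.polyval(c,T[...,1])-T[...,0]
    q=m&(D>22)&(D<64)&(W[...,2]>.21)
    n,l,s,_=cv2.connectedComponentsWithStats(q.astype(np.uint8))
    for i in range(1,n):
        if s[i,4]>60:
            X=T[l==i]; dd=D[l==i]; print('prong y mid',np.median(X[dd<45][:,1]).round(1),'tip y',np.median(X[dd>50][:,1]).round(1),'tip dist',dd.max().round(1),'zmax',W[l==i][:,2].max().round(4))
E
python3 - <<'E'
from h import *
p,T,W,m=rackview('w9',(45,100,40),(75,255,255)); hooks(T,W,m)
E
```

```text
strip tool [ 3.6 -0.2] [56.1 26.7] 89.6 z -80.4 world top z 0.2975
bar axis x = 109.0 + -0.0249*y  (tilt deg -1.42)
prong y mid -87.3 tip y -87.4 tip dist 59.0 zmax 0.2415
prong y mid 20.6 tip y 19.6 tip dist 58.6 zmax 0.2423
prong y mid 128.8 tip y 127.7 tip dist 58.7 zmax 0.2418
```

```bash
python3 -m creep '[[[0,0.3,0,-0.005,-0.003,0.012],[0,0.2,0,0,0,0],[0,0.1,0,0,0,0],[0,0,0,0,0,0],[0,0,0,0,0,0]]]'
python3 - <<'E'
from h import *
snap('wrist','w10'); p,T,W,m=rackview('w10',(45,100,40),(75,255,255)); hooks(T,W,m)
go([.4817,-.3054,.31],-22.4)
E
```

```text
clock: 15.38
ee_pos: [0.4797, -0.3014, 0.1933]
eef_rot: [179.9, -0.3, -22.0]
wrist_force: [-0.0, -0.5, -1.8]
gripper_width: 0.0556
strip tool [ 3.2 -0.6] [56.4 26.2] 88.5 z -80.4 world top z 0.302
bar axis x = 105.8 + -0.0059*y  (tilt deg -0.34)
prong y mid -104.5 tip y -104.0 tip dist 59.1 zmax 0.2422
prong y mid 3.8 tip y 3.6 tip dist 58.9 zmax 0.2418
prong y mid 111.8 tip y 111.1 tip dist 58.7 zmax 0.2416
at [ 0.4796 -0.3015  0.1934] [179.94  -0.32 -21.96] w 0.0554 F [-0.  -0.6 -1.5] t 15.43
shift units [ 0.16  0.12 -4.66] turn units [ 0.001 -0.004  0.005] rows>= 5.0
```

```bash
python3 -m creep '[[[0.3,0.08,0,0,0,0.004],[0.5,0.04,0,0,0,0],[0.6,0,0,0,0,0],[0.6,0,0,0,0,0],[0.5,0,0,0,0,0],[0.3,0,0,0,0,0],[0.1,0,0,0,0,0],[0,0,0,0,0,0]]]'
python3 - <<'E'
from h import *
snap('wrist','w11'); p,T,W,m=rackview('w11',(45,100,40),(75,255,255)); hooks(T,W,m)
go([.4817,-.3054,.31],-22.4)
E
```

```text
clock: 16.1
ee_pos: [0.5511, -0.3353, 0.1945]
eef_rot: [180.0, -0.5, -22.5]
wrist_force: [0.1, 0.7, -1.6]
gripper_width: 0.0553
strip tool [ 2.8 -0.4] [56.2 25.5] 89.4 z -80.3 world top z 0.3012
bar axis x = 27.4 + 0.0052*y  (tilt deg 0.30)
prong y mid 107.4 tip y nan tip dist 28.0 zmax 0.2257
prong y mid -109.1 tip y nan tip dist 26.8 zmax 0.2259
prong y mid -0.8 tip y nan tip dist 27.4 zmax 0.2256
at [ 0.5507 -0.3351  0.1944] [179.95  -0.47 -22.5 ] w 0.0551 F [ 0.7  0.1 -1. ] t 16.15
shift units [-2.97 -0.04 -4.65] turn units [ 0.001 -0.005 -0.001] rows>= 5.0
  return _methods._mean(a, axis=axis, dtype=dtype,
  ret = ret.dtype.type(ret / rcount)
```

View pics/w11.png

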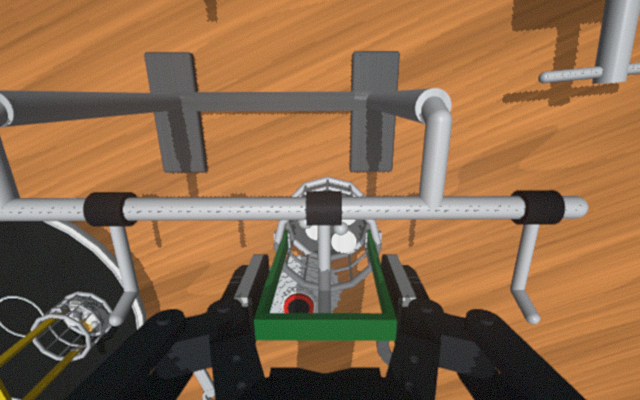

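```bash
python3 -m creep '[[[0,0,0.3,0,0,0],[0,0,0.4,0,0,0],[0,0,0.4,0,0,0],[0,0,0.3,0,0,0],[0,0,0.15,0,0,0],[0,0,0,0,0,0]]]'
python3 - <<'E'
from h import *
snap('wrist','w12'); p,T,W,m=rackview('w12',(45,100,40),(75,255,255),(.2,.5)); hooks(T,W,m)
go([.5511,-.3353,.146],-22.4)
E
```

```text
clock: 16.65
ee_pos: [0.5478, -0.3342, 0.1507]
eef_rot: [180.0, -0.2, -22.6]
wrist_force: [-0.0, 0.3, -2.5]
gripper_width: 0.0556
strip tool [ 3.7 -0.5] [56.3 27.1] 89.1 z -80.4 world top z 0.2606
bar axis x = 31.4 + 0.0046*y  (tilt deg 0.26)
prong y mid -38.9 tip y nan tip dist 25.2 zmax 0.2261
prong y mid -28.5 tip y nan tip dist 31.0 zmax 0.2354
prong y mid 37.9 tip y nan tip dist 25.9 zmax 0.2261
prong y mid 106.6 tip y nan tip dist 31.9 zmax 0.2256
prong y mid -108.8 tip y nan tip dist 30.9 zmax 0.2258
prong y mid -1.1 tip y nan tip dist 31.4 zmax 0.2262
prong y mid 28.6 tip y nan tip dist 31.2 zmax 0.2356
prong y mid -46.1 tip y nan tip dist 31.2 zmax 0.2592
prong y mid 45.2 tip y nan tip dist 31.6 zmax 0.2597
at [ 0.5479 -0.3342  0.151 ] [179.96  -0.23 -22.55] w 0.0554 F [-0.3  0.9 -3.1] t 16.7
shift units [ 0.14 -0.01  0.2 ] turn units [ 0.    -0.003 -0.002] rows>= 1.0
  return _methods._mean(a, axis=axis, dtype=dtype,
  ret = ret.dtype.type(ret / rcount)
```

```bash
python3 -m creep '[[[0.12,0,0.08,0,0,0],[0,0,0.06,0,0,0],[0,0,0.05,0,0,0],[0,0,0,0,0,0]]]'
python3 -m creep '[[[0,0,0.06,0,0,0],[0,0,0.05,0,0,0],[0,0,0,0,0,0]]]'
```

```text
clock: 17.03
ee_pos: [0.5517, -0.336, 0.1483]
eef_rot: [179.9, -0.4, -22.6]
wrist_force: [0.7, 0.3, -2.1]
gripper_width: 0.0555
clock: 17.28
ee_pos: [0.5525, -0.3364, 0.1482]
eef_rot: [179.9, -0.5, -22.6]
wrist_force: [0.5, 0.1, -1.4]
gripper_width: 0.0553
```

```bash
python3 -m creep '[[[0,0,0.15,0,0,0],[0,0,0.12,0,0,0],[0,0,0,0,0,0]]]'
python3 -m creep '[[[0,0,0.15,0,0,0],[0,0,0.12,0,0,0],[0,0,0,0,0,0]]]'
```

```text
clock: 17.53
ee_pos: [0.5534, -0.3369, 0.1486]
eef_rot: [179.9, -0.8, -22.6]
wrist_force: [0.0, -0.0, -2.7]
gripper_width: 0.0555
clock: 17.78
ee_pos: [0.5546, -0.3377, 0.1483]
eef_rot: [179.9, -1.1, -22.6]
wrist_force: [0.5, 0.7, -2.3]
gripper_width: 0.0554
```

```bash
python3 -m creep '[[[-0.1,0,0.25,0,-0.006,0],[-0.05,0,0.2,0,-0.006,0]]]'
python3 -c "
from h import *
snap('wrist','w13'); p,T,W,m=rackview('w13',(45,100,40),(75,255,255),(.2,.5))
go([.5511,-.3353,.146],-22.4)"
```

```text
clock: 17.95
ee_pos: [0.5545, -0.3376, 0.1465]
eef_rot: [179.8, -0.5, -22.6]
wrist_force: [-14.3, 8.7, 39.1]
gripper_width: 0.0553
strip tool [ 3.5 -0.6] [57.1 27.8] 88.6 z -81.1 world top z 0.256
at [ 0.5545 -0.3376  0.1465] [179.83  -0.51 -22.63] w 0.0552 F [-11.1   7.4  32.4] t 18.0
shift units [-0.16 -0.03  0.02] turn units [ 0.002 -0.006 -0.003] rows>= 1.0
```

View pics/w13.png

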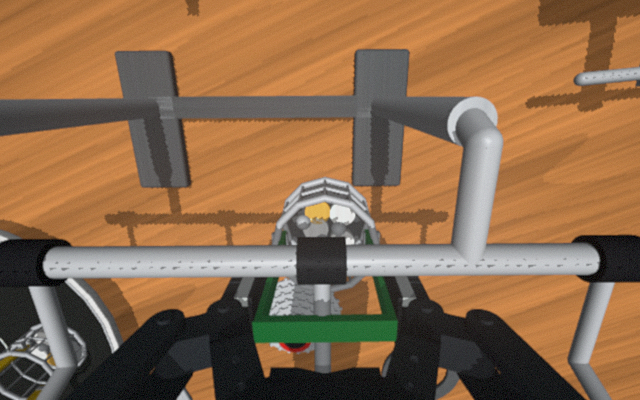

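```bash
python3 -m creep '[[[0,0,-0.04,0,0,0]]]'
python3 -m creep '[[[0,0,0.03,0,0,0],[0,0,0.03,0,0,0],[0,0,0.03,0,0,0],[0,0,0.03,0,0,0],[0,0,0.03,0,0,0],[0,0,0.03,0,0,0]]]' 0.1
python3 -c "
from h import *
snap('wrist','w14'); snap('scene','s14');p=cv2.imread('pics/s14.png');cv2.imwrite('pics/s14c.png',cv2.resize(p[180:350,180:380],None,fx=4,fy=3.5))
go([.5511,-.3353,.146],-22.4)"
```

```text
clock: 18.08
ee_pos: [0.5549, -0.3378, 0.1489]
eef_rot: [179.8, -0.6, -22.6]
wrist_force: [1.0, -0.5, -2.2]
gripper_width: 0.0557
clock: 18.58
ee_pos: [0.5557, -0.3383, 0.141]
eef_rot: [179.8, -0.6, -22.6]
wrist_force: [0.3, -0.0, -0.5]
gripper_width: 0.0772
at [ 0.5555 -0.3382  0.1411] [179.81  -0.61 -22.62] w 0.077 F [-0.2  0.3  0.1] t 18.68
shift units [-0.21 -0.04 -0.2 ] turn units [ 0.002 -0.007 -0.002] rows>= 1.0
```

View pics/w14.png

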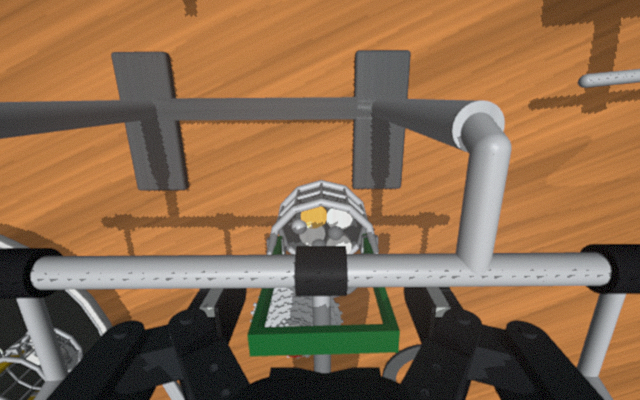

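View pics/s14c.png

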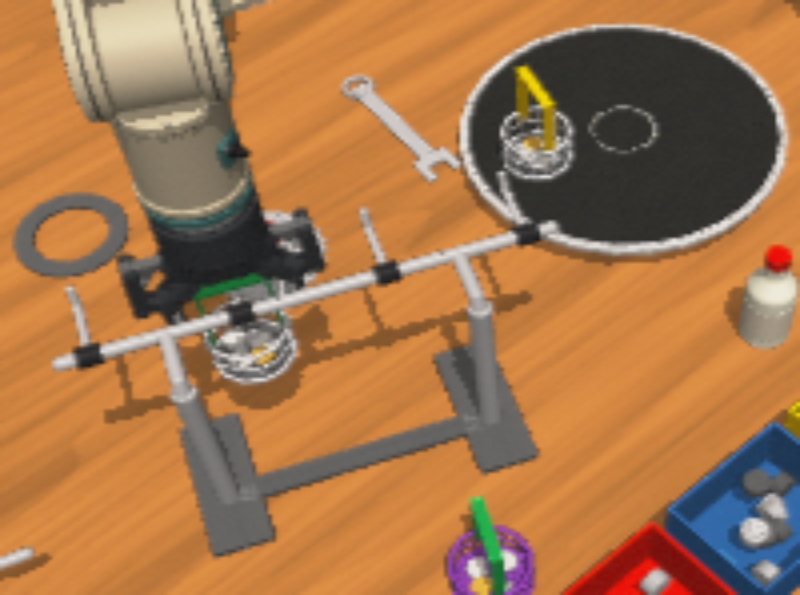

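```bash
python3 -m creep '[[[0,0,-0.3,0,0,0],[0,0,-0.5,0,0,0],[0,0,-0.7,0,0,0],[0,0,-1,0,0,0],[0,0,-1,0,0,0],[0,0,-1,0,0,0],[0,0,-1,0,0,0],[0,0,-0.6,0,0,0],[0,0,0,0,0,0]]]' 0
python3 -c "
from h import *
go([.474,.025,.30],-22.4)
snap('scene','s15');p=cv2.imread('pics/s15.png');cv2.imwrite('pics/s15c.png',cv2.resize(p[180:350,180:380],None,fx=4,fy=3.5))
"
```

```text
clock: 19.43
ee_pos: [0.5534, -0.3367, 0.3027]
eef_rot: [179.8, -0.5, -22.6]
wrist_force: [0.2, -1.1, 0.2]
gripper_width: 0.0857
at [ 0.5534 -0.3367  0.3027] [179.84  -0.48 -22.62] w 0.0857 F [ 0.2 -1.1  0.2] t 19.43
shift units [ -8.5  -12.13   0.  ] turn units [ 0.002 -0.005 -0.002] rows>= 13.0
```

View pics/s15c.png

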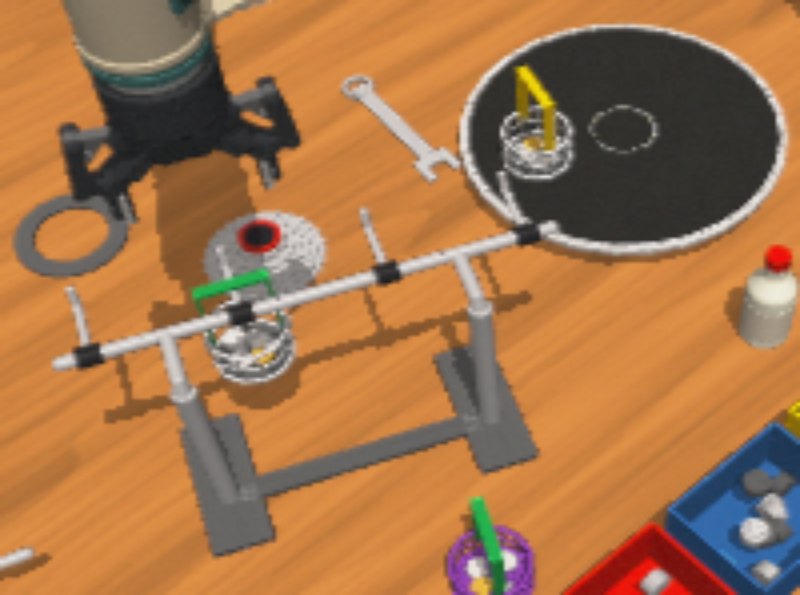

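```bash
python3 -m creep '[[[-0.7,-1,0.1,0,0,0],[-0.7,-1,0.1,0,0,0],[-0.7,-1,0.1,0,0,0],[-0.7,-1,0.1,0,0,0],[-0.7,-1,0,0,0,0],[-0.7,-1,0,0,0,0],[-0.7,-1,0,0,0,0],[-0.7,-1,0,0,0,0],[-0.7,-1,0,0,0,0],[-0.7,-1,0,0,0,0],[-0.6,-0.8,0,0,0,0],[-0.3,-0.5,0,0,0,0]]]'
python3 -m creep '[[[0,0,0,0,0,-0.07],[0,0,0,0,0,-0.07],[0,0,0,0,0,-0.07],[0,0,0,0,0,-0.07],[0,0,0,0,0,-0.07],[0,0,0,0,0,-0.07],[0,0,0,0,0,-0.07],[0,0,0,0,0,-0.07],[0,0,0,0,0,-0.07],[0,0,0,0,0,-0.07],[0,0,0,0,0,-0.07],[0,0,0,0,0,-0.04]]]'
python3 -c "
from h import *
p,d,st=snap('wrist','w15'); C=cam('wrist',st['ee_pos'],st['eef_rot']); W=cloud(C,d)
m=(hsvmask(p,(22,120,60),(34,255,255))>0)&(W[...,2]>.148)&(W[...,2]<.165)
v,u=np.where(m);Q=ray(C,np.c_[u,v].astype(float),.157)[:,:2]
c,s,a=cv2.minAreaRect((Q*1000).astype(np.float32)); x=Q-Q.mean(0); w,V=np.linalg.eigh(x.T@x)
print(len(u),c,s,a,np.degrees(np.arctan2(V[1,1],V[0,1])))
go([c[0]/1000,c[1]/1000,.15],np.degrees(np.arctan2(V[1,1],V[0,1]))-90)
"
```

```text
clock: 20.48
ee_pos: [0.465, 0.0106, 0.2726]
eef_rot: [179.3, 0.9, -23.2]
wrist_force: [0.7, -0.2, -0.1]
gripper_width: 0.0853
clock: 21.48
ee_pos: [0.4503, 0.0174, 0.2581]
eef_rot: [-177.8, 1.8, 54.2]
wrist_force: [0.1, -0.8, -0.6]
gripper_width: 0.0854
763 (543.712646484375, -139.7593994140625) (52.933677673339844, 349.6702880859375) 16.047225952148438 130.35337481482117
at [0.45   0.0173 0.2579] [-177.8     1.86   54.27] w 0.0854 F [-0.8 -1.2  0.4] t 21.53
shift units [-2.77  6.88  4.15] turn units [-0.022  0.024  0.154] rows>= 7.0
```

View pics/w15.png

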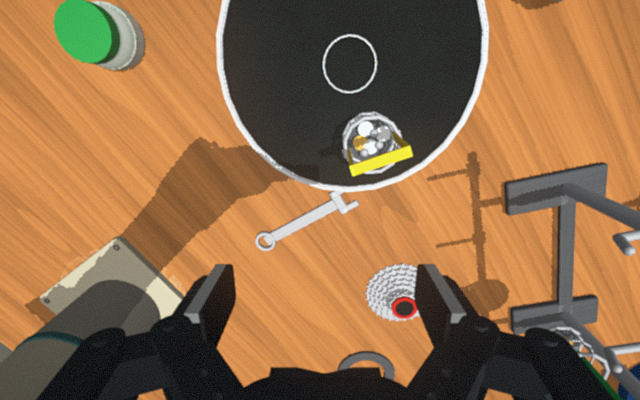

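```bash
cat >> h.py <<'E'
def yel(f,lo=(22,120,60),hi=(34,255,255)):
    p,d,C=load(f,'wrist'); W=cloud(C,d)
    m=((hsvmask(p,lo,hi)>0)&(W[...,2]>.150)&(W[...,2]<.165)).astype(np.uint8)
    n,l,s,_=cv2.connectedComponentsWithStats(m); i=1+np.argmax(s[1:,4]); v,u=np.where(l==i);Q=ray(C,np.c_[u,v].astype(float),.157)[:,:2]
    c,sz,a=cv2.minAreaRect((Q*1000).astype(np.float32)); x=Q-Q.mean(0); w,V=np.linalg.eigh(x.T@x); a=np.degrees(np.arctan2(V[1,1],V[0,1]))%180
    print(len(u),u.mean(),v.mean(),np.round(c,1),np.round(sz,1),'dir',a); return np.array(c)/1000,a
E
python3 -c "
from h import *
c,a=yel('w15'); go([*c,.15],a-90)"
```

```text
757 380.6895640686922 160.17040951122854 [501.1   9.9] [11.8 56.1] dir 164.07583498229369
at [0.45   0.0173 0.2579] [-177.8     1.86   54.27] w 0.0854 F [-0.8 -1.2  0.4] t 21.53
shift units [1.1  2.   4.21] turn units [-0.028  0.016 -0.22 ] rows>= 5.0
```

```bash
python3 -m creep '[[[0.3,0.5,0,-0.014,0.008,-0.05],[0.3,0.5,0,-0.014,0.008,-0.05],[0.2,0.5,0,0,0,-0.05],[0,0.3,0,0,0,-0.05],[0,0,0,0,0,-0.02]]]'
python3 -c "
from h import *
snap('wrist','w16'); c,a=yel('w16'); go([*c,.15],a-90); snap('wrist','w17'); c,a=yel('w17')"
```

```text
clock: 21.95
ee_pos: [0.4967, 0.0114, 0.2519]
eef_rot: [-179.7, 0.4, 74.5]
wrist_force: [0.3, 0.2, -0.3]
gripper_width: 0.0856
696 330.57327586206895 190.03735632183907 [501.4   9.9] [12.4 55.6] dir 163.77355046047856
at [0.496  0.0116 0.2517] [-179.65    0.4    74.56] w 0.0854 F [-0.2 -0.3 -0.3] t 22.0
shift units [0.02 0.25 4.07] turn units [-0.004  0.004  0.009] rows>= 5.0
690 331.7724637681159 190.15797101449274 [501.5  10. ] [12.4 55.6] dir 164.0313740195429
```

Table is stationary; the yellow basket turned with it to (0.5015, 0.010), direction 164°. Descending.

```bash
python3 -m creep '[[[0.02,0.24,0.7,0,0,0.008],[0,0,1,0,0,0],[0,0,1,0,0,0],[0,0,1,0,0,0],[0,0,0.6,0,0,0],[0,0,0,0,0,0]]]'
python3 -c "
from h import *
gt([.5015,.010,.115],74)
snap('wrist','w18'); handle('w18',(22,120,60),(34,255,255),.15,.17)"
```

```text
clock: 22.55
ee_pos: [0.4989, 0.0104, 0.1395]
eef_rot: [-179.6, 0.4, 72.8]
wrist_force: [-0.1, -0.0, 0.2]
gripper_width: 0.0852
at [0.4989 0.0104 0.1395] [-179.65    0.42   72.82] w 0.0852 F [-0.1 -0.   0.2] t 22.55
shift units [0.04 0.12 2.78] turn units [-0.004  0.005 -0.013] rows>= 3.0
n 1733 world [0.5012 0.0101 0.1579] tool c [-0.2  2.2] [55.9 10.8] 89.0 tool z [-19.5 -18.4 -16. ]
```

View pics/w18.png

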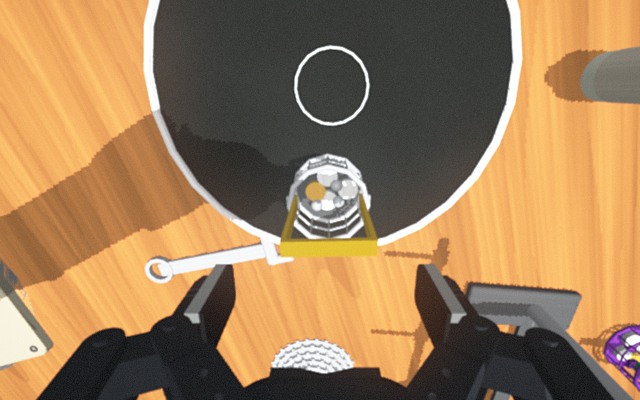

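```bash
python3 -m creep '[[[0,0.09,0.9,0,0.005,-0.01],[-0.05,0,1,0,0,0],[-0.05,0,0.7,0,0,0],[0,0,0.1,0,0,0]]]'
python3 -c "
from h import *
gt([.5015,.010,.115],74)
snap('wrist','w19'); handle('w19',(22,120,60),(34,255,255),.15,.17)"
```

```text
clock: 22.93
ee_pos: [0.5049, 0.0083, 0.0759]
eef_rot: [179.8, -0.2, 73.5]
wrist_force: [-0.1, 0.6, -0.4]
gripper_width: 0.0856
at [0.5049 0.0083 0.0759] [179.75  -0.25  73.51] w 0.0856 F [-0.1  0.6 -0.4] t 22.93
shift units [ 0.03 -0.15  0.24] turn units [ 0.003 -0.003 -0.005] rows>= 1.0
n 4005 world [0.5009 0.0105 0.1579] tool c [ 0.3 -3.7] [56.4 12.1] 89.5 tool z [-82.9 -82.  -79.1]
```

```bash
python3 -m creep '[[[0,-0.13,0.1,0,0,0],[0,0,0.05,0,0,0],[0,0,0.04,0,0,0],[0,0,0.04,0,0,0],[0,0,0.04,0,0,0],[0,0,0.04,0,0,0],[0,0,0.04,0,0,0],[0,0,0.04,0,0,0]]]' 1 40
python3 -c "
from h import *
snap('wrist','w20'); handle('w20',(22,120,60),(34,255,255),.15,.17)"
```

```text
clock: 23.65
ee_pos: [0.5099, 0.0108, 0.0751]
eef_rot: [178.7, -0.6, 73.5]
wrist_force: [-0.9, -0.0, 5.9]
gripper_width: 0.0558
n 4116 world [0.508  0.0105 0.1579] tool c [-0.5  0.3] [15.4 57.7] 3.3 tool z [-84.  -82.9 -79.7]
```

```bash
python3 -m creep '[[[0,0,-0.2,0,0,0],[0,0,-0.4,0,0,0],[0,0,-0.7,0,0,0],[0,0,-0.8,0,0,0],[0,0,-0.9,0,0,0],[0,0,-0.9,0,0,0],[0,0,-0.9,0,0,0],[0,0,-0.9,0,0,0],[0,0,-0.9,0,0,0],[0,0,-0.9,0,0,0],[0,0,-0.7,0,0,0],[0,0,-0.4,0,0,0]]]'
python3 -m creep '[[[0,0,-0.1,0.006,0,0.03],[0,0,-0.1,0.006,0,0.05],[0,0,-0.1,0,0,0.065],[0,0,-0.1,0,0,0.065],[0,0,-0.1,0,0,0.065],[0,0,-0.1,0,0,0.065],[0,0,-0.1,0,0,0.065],[0,0,-0.1,0,0,0.065],[0,0,-0.1,0,0,0.065],[0,0,-0.1,0,0,0.065],[0,0,-0.1,0,0,0.065],[0,0,-0.1,0,0,0.065]]]'
python3 -c "
from h import *
go([.5578,-.0993,.31],-22.4)"
```

```text
clock: 24.7
ee_pos: [0.4978, 0.0108, 0.3033]
eef_rot: [179.4, -0.4, 73.6]
wrist_force: [-0.0, -0.9, -2.2]
gripper_width: 0.0553
clock: 25.7
ee_pos: [0.4899, 0.0129, 0.3445]
eef_rot: [-179.1, 0.3, 5.1]
wrist_force: [0.1, -0.1, -1.3]
gripper_width: 0.0559
at [0.4899 0.0129 0.3445] [-179.13    0.29    5.08] w 0.0559 F [ 0.1 -0.1 -1.3] t 25.7
shift units [2.31 4.73 1.3 ] turn units [-0.009  0.006  0.305] rows>= 5.0
```

```bash
python3 -m creep '[[[0,0,0,-0.009,0.006,0.065],[0,0,0,0,0,0.065],[0,0,0,0,0,0.065],[0,0,0,0,0,0.065],[0,0,0,0,0,0.03],[0,0,0,0,0,0]]]'
python3 -c "
from h import *
go([.5571,-.099,.31],-22.4)"
```

```text
clock: 26.2
ee_pos: [0.4852, 0.0147, 0.3479]
eef_rot: [-179.8, -0.0, -22.4]
wrist_force: [0.5, -0.5, -1.2]
gripper_width: 0.0557
at [0.4852 0.0147 0.3479] [-179.79   -0.    -22.42] w 0.0557 F [ 0.5 -0.5 -1.2] t 26.2
shift units [4.39 3.11 1.5 ] turn units [-0.002 -0.    -0.   ] rows>= 5.0
```

```bash
python3 -m creep '[[[0.3,0.2,0.1,0,0,0],[0.5,0.4,0.2,0,0,0],[0.7,0.5,0.2,0,0,0],[0.7,0.5,0.2,0,0,0],[0.7,0.5,0.2,0,0,0],[0.6,0.4,0.2,0,0,0],[0.4,0.2,0.1,0,0,0],[0.2,0.1,0,0,0,0],[0,0,0,0,0,0]]]'
python3 -c "
from h import *
snap('wrist','w21'); p,T,W,m=rackview('w21',(22,120,60),(34,255,255),(.33,.5)); hooks(T,W,m)
go([.5571,-.099,.31],-22.4)"
```

```text
clock: 26.95
ee_pos: [0.5558, -0.0952, 0.3167]
eef_rot: [-179.7, 0.1, -21.5]
wrist_force: [0.5, -0.3, -0.9]
gripper_width: 0.0557
strip tool [ 5.4 -0.2] [25.2 58.1] 0.7 z -82.8 world top z 0.4264
bar axis x = 113.1 + -0.0132*y  (tilt deg -0.76)
prong y mid 4.7 tip y 3.9 tip dist 58.4 zmax 0.2416
prong y mid 113.5 tip y 112.5 tip dist 58.7 zmax 0.2414
prong y mid 222.6 tip y 221.6 tip dist 58.2 zmax 0.2413
at [ 0.5554 -0.0945  0.3168] [-1.7971e+02  1.2000e-01 -2.1430e+01] w 0.0553 F [-0.4  0.5 -1.3] t 27.0
shift units [0.13 0.14 0.27] turn units [-0.003  0.001  0.011] rows>= 1.0
```

View pics/w21.png

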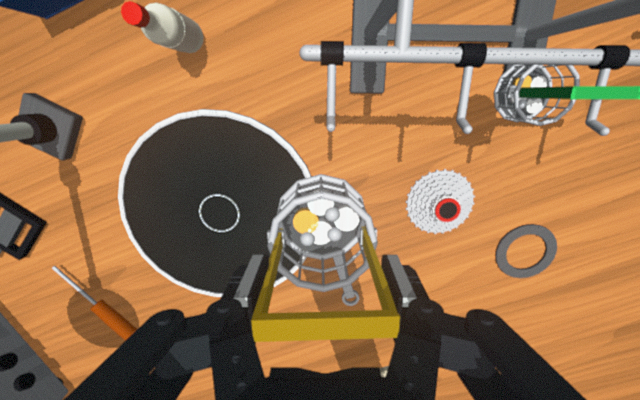

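```bash
python3 -m creep '[[[0,0.05,0.4,0,0,0.008],[0,0,0.7,0,0,0],[0,0,0.8,0,0,0],[0,0,0.8,0,0,0],[0,0,0.7,0,0,0],[0,0,0.6,0,0,0],[0,0,0.4,0,0,0],[0,0,0.2,0,0,0],[0,0,0,0,0,0]]]'
python3 -c "
from h import *
snap('wrist','w22'); p,T,W,m=rackview('w22',(22,120,60),(34,255,255),(.245,.5)); hooks(T,W,m)
go([.5571,-.099,.19],-22.4)"
```

```text
clock: 27.75
ee_pos: [0.5515, -0.0835, 0.1973]
eef_rot: [-179.4, 0.1, -21.5]
wrist_force: [-0.2, 0.4, -1.5]
gripper_width: 0.0557
strip tool [ 5.5 -0.3] [58.  24.9] 89.9 z -82.8 world top z 0.3068
bar axis x = 114.1 + -0.0033*y  (tilt deg -0.19)
prong y mid 12.7 tip y 12.4 tip dist 51.5 zmax 0.2419
prong y mid 120.9 tip y 120.5 tip dist 52.4 zmax 0.2421
at [ 0.5518 -0.0834  0.1979] [-1.7935e+02  9.0000e-02 -2.1510e+01] w 0.0556 F [-0.6  0.9 -1.4] t 27.8
shift units [0.42 0.51 0.31] turn units [-0.007  0.001  0.01 ] rows>= 1.0
```

```bash
python3 -m creep '[[[0,0.25,0,-0.007,0,0.009],[0,0.15,0,0,0,0],[0,0,0,0,0,0]]]'
python3 -c "
from h import *
snap('wrist','w23'); p,T,W,m=rackview('w23',(22,120,60),(34,255,255),(.245,.5)); hooks(T,W,m)
go([.5571,-.099,.19],-22.4)"
```

```text
clock: 28.05
ee_pos: [0.5489, -0.0929, 0.1998]
eef_rot: [-180.0, -0.1, -22.3]
wrist_force: [-0.8, -0.6, -1.2]
gripper_width: 0.0556
strip tool [ 5.1 -0.4] [58.1 24.6] 89.7 z -82.8 world top z 0.3077
bar axis x = 114.8 + -0.0011*y  (tilt deg -0.06)
prong y mid 2.5 tip y 2.4 tip dist 53.3 zmax 0.2416
prong y mid 110.6 tip y 110.7 tip dist 52.8 zmax 0.2417
at [ 0.5492 -0.0924  0.2   ] [-1.7996e+02 -1.2000e-01 -2.2320e+01] w 0.0557 F [-0.3  0.4 -0.5] t 28.1
shift units [0.39 0.12 0.4 ] turn units [-0.    -0.001  0.001] rows>= 1.0
```

```bash
python3 -m creep '[[[0.3,0.07,0,0,0,0],[0.5,0.04,0,0,0,0],[0.6,0,0,0,0,0],[0.7,0,0,0,0,0],[0.6,0,0,0,0,0],[0.4,0,0,0,0,0],[0.2,0,0,0,0,0],[0,0,0,0,0,0]]]'
python3 -c "
from h import *
snap('wrist','w24'); p,T,W,m=rackview('w24',(22,120,60),(34,255,255),(.245,.5)); hooks(T,W,m)
go([.6311,-.1295,.19],-22.4)" 2>/dev/null
```

```text
clock: 28.77
ee_pos: [0.6322, -0.1313, 0.2035]
eef_rot: [-179.9, -0.6, -22.4]
wrist_force: [0.2, -0.5, -1.2]
gripper_width: 0.0556
strip tool [ 5.  -0.2] [24.9 57.8] 0.3 z -82.8 world top z 0.3123
bar axis x = 29.8 + 0.0009*y  (tilt deg 0.05)
prong y mid 27.6 tip y nan tip dist 29.8 zmax 0.2157
prong y mid -31.2 tip y nan tip dist 29.6 zmax 0.2183
prong y mid -1.9 tip y nan tip dist 29.8 zmax 0.2259
prong y mid 106.6 tip y nan tip dist 29.9 zmax 0.2259
prong y mid -39.0 tip y nan tip dist 23.5 zmax 0.26
at [ 0.6315 -0.1311  0.2035] [-179.9    -0.55  -22.43] w 0.0556 F [-0.7 -0.1 -1.2] t 28.82
shift units [-0.05 -0.05  0.54] turn units [-0.001 -0.006 -0.   ] rows>= 1.0
```

View pics/w24.png

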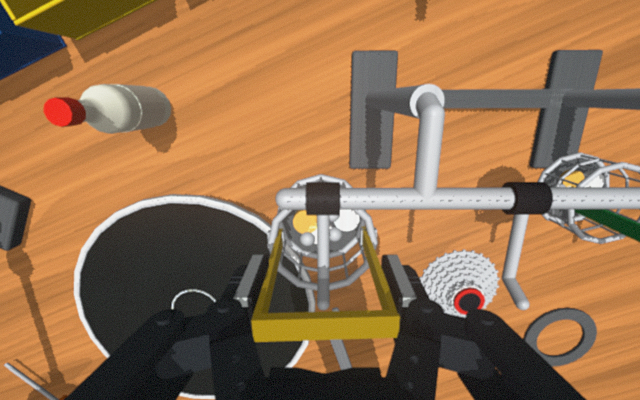

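```bash
python3 -m creep '[[[0,0,0.3,0,0,0],[0,0,0.4,0,0,0],[0,0,0.5,0,0,0],[0,0,0.4,0,0,0],[0,0,0.2,0,0,0],[0,0,0.05,0,0,0]]]'
python3 -c "
from h import *
go([.6311,-.1295,.145],-22.4)"
```

```text
clock: 29.32
ee_pos: [0.6286, -0.1296, 0.153]
eef_rot: [-179.9, -0.4, -22.4]
wrist_force: [-0.6, 0.8, -1.8]
gripper_width: 0.0562
at [ 0.6286 -0.1296  0.153 ] [-179.91   -0.36  -22.35] w 0.0562 F [-0.6  0.8 -1.8] t 29.32
shift units [ 0.09 -0.04  0.32] turn units [-0.001 -0.004  0.001] rows>= 1.0
```

```bash
python3 -m creep '[[[0,0,0.15,0,0,0],[0,0,0.15,0,0,0]]]'
python3 -m creep '[[[0,0,0.15,0,0,0]]]'
```

```text
clock: 29.48
ee_pos: [0.6285, -0.1294, 0.1451]
eef_rot: [-179.9, -0.3, -22.3]
wrist_force: [-5.3, 0.5, 23.0]
gripper_width: 0.0553
clock: 29.57
ee_pos: [0.6289, -0.1295, 0.1446]
eef_rot: [-179.9, -0.4, -22.3]
wrist_force: [-14.0, 2.0, 40.0]
gripper_width: 0.0558
```

Seated on the prong (contact force). Relieve, release, lift.

```bash
python3 -m creep '[[[0,0,-0.03,0,0,0]]]'
python3 -m creep '[[[0,0,0.02,0,0,0],[0,0,0.02,0,0,0],[0,0,0.02,0,0,0],[0,0,0.02,0,0,0],[0,0,0.02,0,0,0],[0,0,0.02,0,0,0]]]' 0.1
python3 -c "
from h import *
snap('wrist','w25')"
```

```text
clock: 29.65
ee_pos: [0.6292, -0.1296, 0.1467]
eef_rot: [-179.9, -0.5, -22.3]
wrist_force: [0.2, 0.3, -2.8]
gripper_width: 0.0555
clock: 30.15
ee_pos: [0.6314, -0.1298, 0.1452]
eef_rot: [-179.8, -0.8, -22.3]
wrist_force: [0.4, 0.1, -0.1]
gripper_width: 0.0769
```

View pics/w25.png

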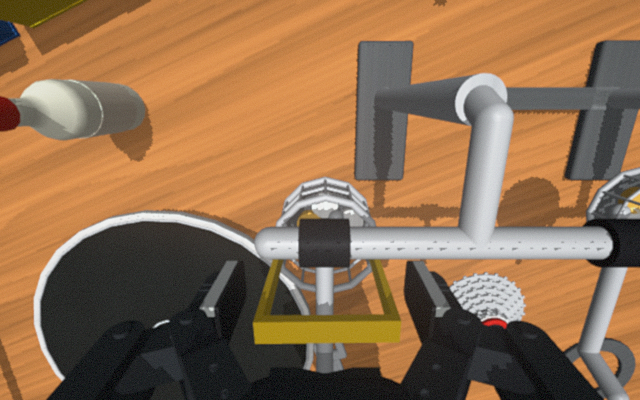

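```bash
python3 -m creep '[[[0,0,-0.3,0,0,0],[0,0,-0.5,0,0,0],[0,0,-0.7,0,0,0],[0,0,-1,0,0,0],[0,0,-1,0,0,0],[0,0,-1,0,0,0],[0,0,-1,0,0,0],[0,0,-0.6,0,0,0],[0,0,0,0,0,0]]]' 0
python3 -c "
from h import *
snap('scene','s26');p=cv2.imread('pics/s26.png');cv2.imwrite('pics/s26c.png',cv2.resize(p[180:350,180:380],None,fx=4,fy=3.5))
p,d,st=snap('top','t26'); C=cam('top'); 
red=(hsvmask(p,(0,150,90),(6,255,255))|hsvmask(p,(174,150,90),(180,255,255))); red[:215]=0; red[260:]=0; red[:,:370]=0; red[:,440:]=0
v,u=np.where(red); print(len(u)); print(u.mean(),v.mean(),ray(C,[[u.mean(),v.mean()]],.038))
go([.402,-.236,.30],-22.4)
"
```

```text
clock: 30.95
ee_pos: [0.6277, -0.129, 0.3055]
eef_rot: [-179.9, -0.5, -22.3]
wrist_force: [-0.2, -0.3, -0.1]
gripper_width: 0.0853
0
nan nan [[nan nan nan]]
at [ 0.6261 -0.1288  0.3021] [-179.93   -0.24  -22.32] w 0.0853 F [ 0.3 -0.9 -0.8] t 31.05
shift units [-6.66  7.37  0.05] turn units [-0.001 -0.003  0.001] rows>= 8.0<string>:6: RuntimeWarning: Mean of empty slice.
  ret = ret.dtype.type(ret / rcount)
```

View pics/s26c.png

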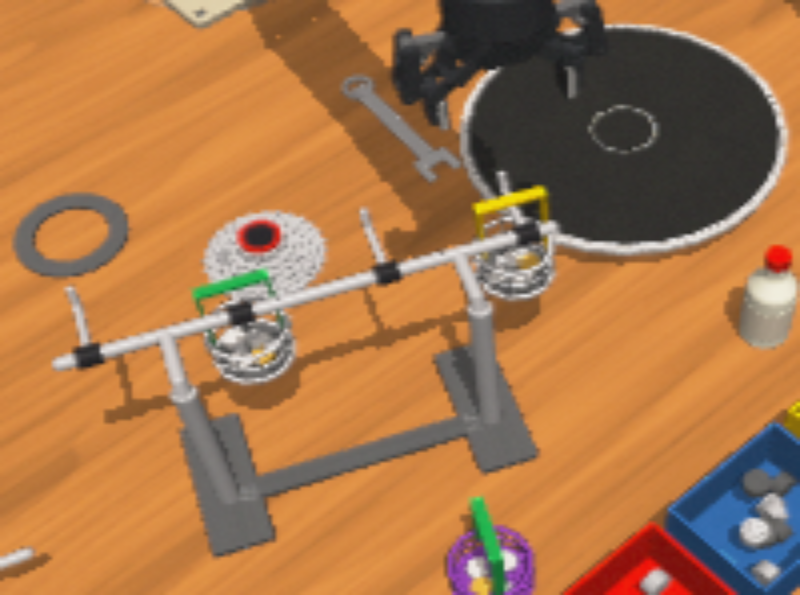

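View pics/t26.png

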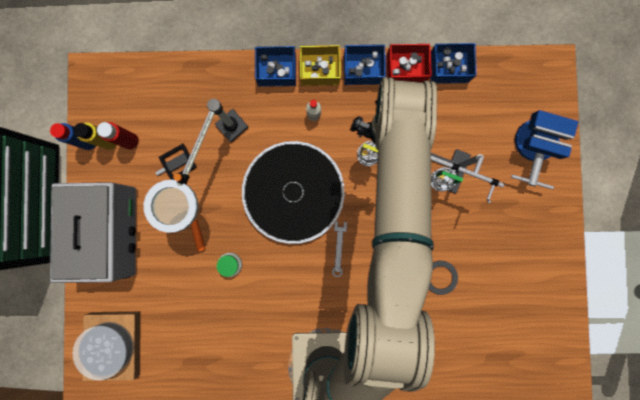

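Both baskets hang upright, green on hook 2 and yellow on hook 4. Now the cassette; I'll turn the hand so the camera side faces away from the rack.

```bash
python3 -m creep '[[[-0.8,0.2,-0.1,0,0,0],[-0.8,0.2,-0.1,0,0,0],[-0.8,0.2,-0.1,0,0,0],[-0.8,0.6,-0.1,0,0,0],[-0.8,0.8,-0.1,0,0,0],[-0.8,1,0,0,0,0],[-0.8,1,0,0,0,0],[-0.8,1,0,0,0,0],[-0.3,1,0,0,0,0],[0,0.5,0,0,0,0],[0,0,0,0,0,0]]]'
python3 -m creep '[[[0,0,0,0,0,-0.075],[0,0,0,0,0,-0.075],[0,0,0,0,0,-0.075],[0,0,0,0,0,-0.075],[0,0,0,0,0,-0.075],[0,0,0,0,0,-0.075],[0,0,0,0,0,-0.075],[0,0,0,0,0,-0.075],[0,0,0,0,0,-0.075],[0,0,0,0,0,-0.075],[0,0,0,0,0,-0.075],[0,0,0,0,0,-0.075]]]'
cat >> h.py <<'E'
def cass(f,zt=.038):
    p,d,C=load(f,'wrist'); W=cloud(C,d)
    red=((hsvmask(p,(0,150,70),(6,255,255))|hsvmask(p,(174,150,70),(180,255,255)))>0)&(abs(W[...,2]-zt)<.012)
    n,l,s,_=cv2.connectedComponentsWithStats(red.astype(np.uint8)); i=1+np.argmax(s[1:,4]); v,u=np.where(l==i)
    Q=ray(C,np.c_[u,v].astype(float),zt)[:,:2]; c,r_=cv2.minEnclosingCircle(Q.astype(np.float32)*1000)
    print('cass px',u.mean(),v.mean(),'c',np.round(c,1),'r',r_,'z',np.median(W[l==i][:,2])); return np.array(c)/1000
E
python3 -c "
from h import *
snap('wrist','w27'); c=cass('w27'); go([*c,.1],60)"
```

```text
clock: 31.97
ee_pos: [0.3871, -0.2127, 0.2955]
eef_rot: [180.0, 1.9, -22.1]
wrist_force: [0.3, 0.1, 0.2]
gripper_width: 0.0853
clock: 32.97
ee_pos: [0.3851, -0.198, 0.2814]
eef_rot: [-176.5, -0.2, 63.2]
wrist_force: [-0.8, -1.0, 0.6]
gripper_width: 0.0856
cass px 360.9166666666667 177.8219696969697 c [ 404.5 -237.9] r 18.603076934814453 z 0.03910755769444421
at [ 0.385  -0.1977  0.2812] [-176.42   -0.25   63.54] w 0.0855 F [ 0.7  0.3 -0.1] t 33.02
shift units [-1.12  1.86  7.14] turn units [-0.04  -0.002  0.039] rows>= 8.0
```

View pics/w27.png

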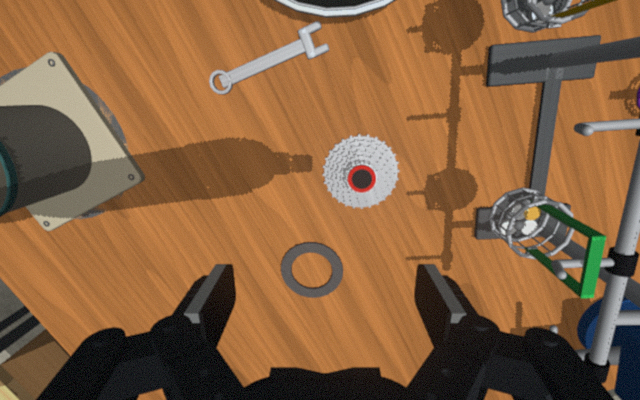

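The cassette (px 361,175, red lockring) is at (0.4045, -0.238), z 0.039; the dark ring below it is the chainring and doesn't match. Aligning and descending.

```bash
python3 -m creep '[[[-0.5,0.6,0,-0.02,0,0.02],[-0.5,0.6,0.3,-0.02,0,0.02],[-0.1,0.5,0.6,0,0,0],[0,0.2,0.8,0,0,0],[0,0,0.8,0,0,0],[0,0,0.8,0,0,0],[0,0,0.8,0,0,0],[0,0,0.5,0,0,0],[0,0,0,0,0,0]]]'
python3 -c "
from h import *
snap('wrist','w28'); c=cass('w28'); gt([*c,.018],60)"
```

```text
clock: 33.77
ee_pos: [0.4177, -0.2365, 0.1534]
eef_rot: [-179.6, -0.5, 58.9]
wrist_force: [0.1, -0.4, 0.0]
gripper_width: 0.0852
cass px 314.3305785123967 190.87603305785123 c [ 404.7 -237.6] r 18.921932220458984 z 0.03908194557815148
at [ 0.4181 -0.2366  0.1543] [-179.68   -0.5    58.9 ] w 0.0854 F [-0.3  0.2  0.7] t 33.82
shift units [-0.38 -0.4   7.25] turn units [-0.004 -0.006 -0.012] rows>= 8.0
```

View pics/w28.png

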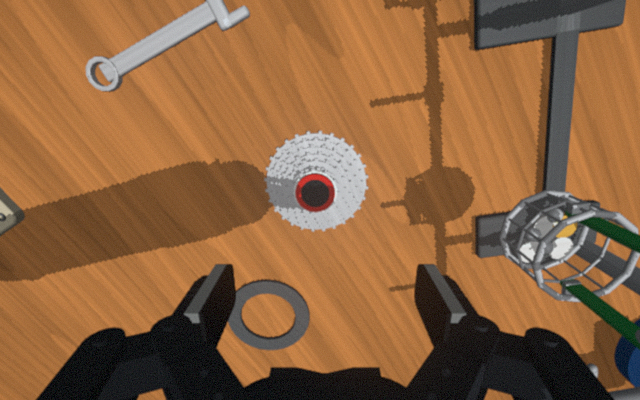

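```bash
python3 -m creep '[[[-0.2,-0.2,0.6,0,-0.006,-0.01],[-0.2,-0.2,0.8,0,0,0],[0,0,0.8,0,0,0],[0,0,0.8,0,0,0],[0,0,0.8,0,0,0],[0,0,0.4,0,0,0],[0,0,0.05,0,0,0]]]'
python3 -c "
from h import *
snap('wrist','w29'); c=cass('w29'); gt([*c,.018],60)"
```

```text
clock: 34.4
ee_pos: [0.4118, -0.2396, 0.0491]
eef_rot: [179.6, -0.1, 59.4]
wrist_force: [-1.0, 0.4, 0.4]
gripper_width: 0.0854
cass px 313.96815286624206 227.29572338489535 c [ 404.8 -237.8] r 19.364212036132812 z 0.039044462992817996
at [ 0.4121 -0.2396  0.0496] [ 1.796e+02 -1.000e-01  5.941e+01] w 0.0856 F [ 0.3 -0.4 -0.7] t 34.45
shift units [-0.09 -0.31  3.06] turn units [ 0.004 -0.001 -0.007] rows>= 4.0
```

View pics/w29.png

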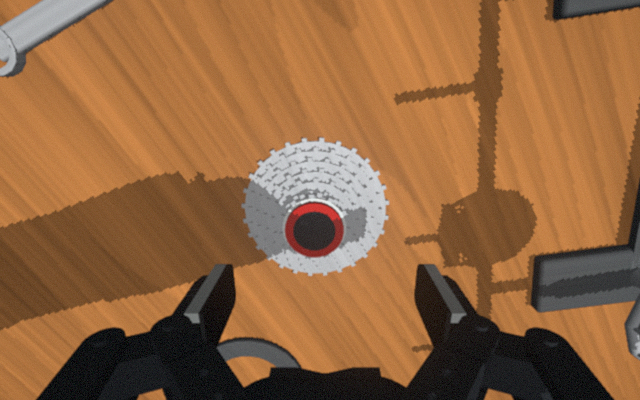

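```bash
python3 -m creep '[[[-0.1,-0.25,0.5,0,0,-0.006],[0,-0.08,0.7,0,0,0],[0,0,0.7,0,0,0],[0,0,0.4,0,0,0],[0,0,0.1,0,0,0]]]'
python3 -c "
from h import *
snap('wrist','w30'); c=cass('w30'); gt([*c,.018],60)"
```

```text
clock: 34.87
ee_pos: [0.4115, -0.2401, -0.0063]
eef_rot: [178.8, -0.2, 59.8]
wrist_force: [0.2, 0.0, -1.1]
gripper_width: 0.0855
cass px 312.1304563492063 271.09275793650795 c [ 404.6 -237.5] r 19.93238639831543 z 0.03902471800228555
at [ 0.4116 -0.2402 -0.0062] [ 1.7878e+02 -1.7000e-01  5.9790e+01] w 0.0855 F [-0.1 -0.3 -0.2] t 34.92
shift units [-0.05 -0.31  0.83] turn units [ 0.014 -0.002 -0.002] rows>= 1.0
```

View pics/w30.png

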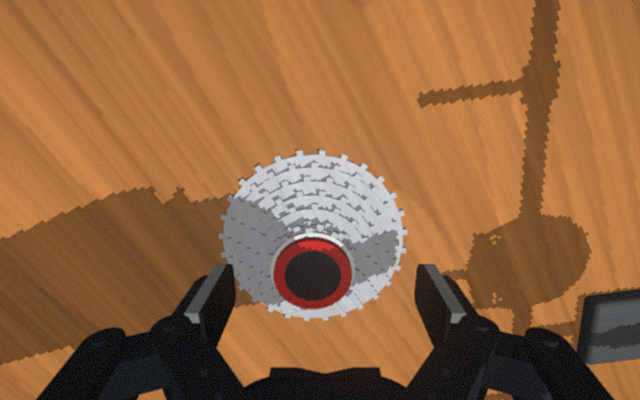

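```bash
python3 -m creep '[[[-0.04,-0.3,0.2,0.014,0,0],[0,-0.05,0.4,0,0,0],[0,-0.03,0.2,0,0,0]]]'
python3 -c "
from h import *
snap('wrist','w31'); c=cass('w31'); gt([*c,.018],60)"
```

```text
clock: 35.17
ee_pos: [0.405, -0.2373, -0.0241]
eef_rot: [179.9, -0.1, 59.8]
wrist_force: [-0.1, -0.2, -1.1]
gripper_width: 0.0856
cass px 324.7614715189873 290.4181170886076 c [ 404.6 -237.5] r 20.097429275512695 z 0.03903932169689533
at [ 0.4045 -0.2373 -0.0245] [ 1.799e+02 -1.500e-01  5.971e+01] w 0.0854 F [ 0.3 -0.2 -0.2] t 35.22
shift units [-0.01  0.01  0.1 ] turn units [ 0.001 -0.002 -0.003] rows>= 1.0
```

```bash
python3 -m creep '[[[0,0,0.12,0,0,0],[0,-0.02,0.05,0,0,0],[0,-0.02,0.05,0,0,0],[0,-0.02,0.05,0,0,0],[0,-0.02,0.05,0,0,0],[0,0,0.05,0,0,0],[0,0,0.04,0,0,0],[0,0,0.04,0,0,0],[0,0,0.04,0,0,0]]]' 1 50
python3 -c "
from h import *
snap('wrist','w32'); c=cass('w32'); gt([*c,.018],60)"
```

```text
clock: 35.97
ee_pos: [0.4048, -0.2382, -0.0259]
eef_rot: [179.5, 0.1, 59.8]
wrist_force: [0.0, 1.2, 12.3]
gripper_width: 0.0541
cass px 324.5822205265166 291.63296451735977 c [ 404.3 -237.5] r 20.181001663208008 z 0.03923094546857979
at [ 0.4048 -0.2382 -0.0259] [1.7946e+02 1.0000e-01 5.9760e+01] w 0.054 F [-1.   1.5 12.4] t 36.02
shift units [ 0.01 -0.03  0.04] turn units [ 0.006  0.001 -0.003] rows>= 1.0
```

View pics/w32.png

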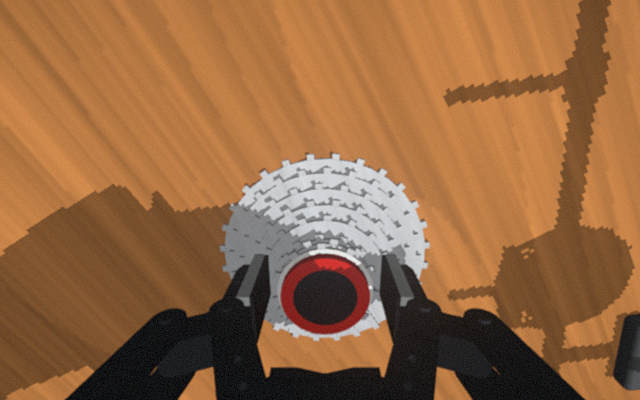

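```bash
python3 -m creep '[[[0,0,-0.06,0,0,0],[0,0,-0.04,0,0,0],[0,0,0.03,0,0,0],[0,0,0.03,0,0,0],[0,0,0.03,0,0,0]]]'
python3 -c "
from h import *
snap('wrist','w33'); c=cass('w33'); gt([*c,.018],60)"
```

```text
clock: 36.43
ee_pos: [0.4046, -0.2387, -0.0253]
eef_rot: [179.5, 0.1, 59.7]
wrist_force: [0.1, 0.1, -3.4]
gripper_width: 0.0538
cass px 324.48238482384824 291.9396051103368 c [ 404.1 -238.3] r 20.32522964477539 z 0.039752976505014054
at [ 0.4045 -0.2387 -0.0255] [1.7949e+02 1.3000e-01 5.9710e+01] w 0.0541 F [-0.8  0.7 -1.4] t 36.48
shift units [ 0.01 -0.02  0.06] turn units [ 0.006  0.001 -0.003] rows>= 1.0
```

```bash
python3 -m creep '[[[0,0,-0.2,0,0,0],[0,0,-0.4,0,0,0],[0,0,-0.4,0,0,0],[0,0,-0.1,0,0,0],[0,0,0,0,0,0]]]'
python3 -c "
from h import *
snap('wrist','w34'); c=cass('w34',.065); gt([*c,.018],60)"
```

```text
clock: 36.9
ee_pos: [0.403, -0.2379, 0.0025]
eef_rot: [179.7, 0.1, 59.7]
wrist_force: [0.0, 0.4, -1.8]
gripper_width: 0.0545
cass px 324.484133126935 291.9260835913313 c [ 402.4 -238.2] r 20.372642517089844 z 0.06750935527594998
at [ 0.403  -0.238   0.0023] [1.797e+02 1.500e-01 5.973e+01] w 0.0542 F [ 0.3  0.  -1.7] t 36.95
shift units [-0.02 -0.02  1.17] turn units [ 0.003  0.002 -0.003] rows>= 2.0
```

View pics/w34.png

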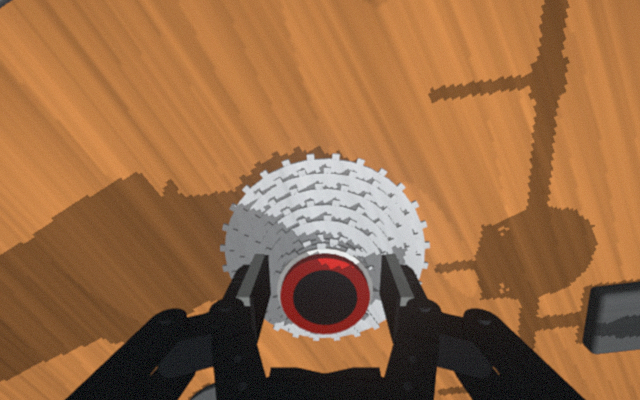

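```bash
python3 -m creep '[[[0,0,-0.3,0,0,0],[0,0,-0.6,0,0,0],[0,0,-0.8,0,0,0],[0,0,-0.8,0,0,0],[0,0,-0.8,0,0,0],[0,0,-0.8,0,0,0],[0,0,-0.4,0,0,0],[0,0,0,0,0,0]]]' - 70
python3 - <<'E'
from h import *
def fitc(q):
    for _ in range(6):
        s=np.linalg.lstsq(np.c_[2*q,np.ones(len(q))],(q**2).sum(1),rcond=None)[0]; rr=np.sqrt(s[2]+s[:2]@s[:2]); e=abs(np.hypot(*(q-s[:2]).T)-rr); q=q[e<max(.002,2*np.median(e))]
    return s[:2],rr,len(q)
for f,n in (('t26','top'),('s26','scene')):
    p,d,C=load(f,n); W=cloud(C,d)
    g=cv2.cvtColor(p,cv2.COLOR_BGR2GRAY)
    D=np.hypot(W[...,0]-.528,W[...,1]-.094); zz=abs(W[...,2]-.04)<.012
    for a,b,nm in ((.02,.042,'mark'),(.14,.165,'rim')):
        m=zz&(D>a)&(D<b)&(g>(80 if nm=='mark' else 120)); v,u=np.where(m); q=ray(C,np.c_[u,v].astype(float),.04)[:,:2]; print(f,nm,fitc(q))
go([.528,.094,.10],60)
E
```

```text
clock: 37.62
ee_pos: [0.3994, -0.2355, 0.1187]
eef_rot: [-179.8, 0.2, 59.8]
wrist_force: [0.7, 0.1, -2.7]
gripper_width: 0.0531
t26 mark (array([0.52793801, 0.09350805]), np.float64(0.029589614999558946), 22)
t26 rim (array([0.52748601, 0.09375587]), np.float64(0.15049163971538937), 585)
s26 mark (array([0.52724051, 0.09140312]), np.float64(0.029968620412793027), 40)
s26 rim (array([0.52896405, 0.08993936]), np.float64(0.1506959380829667), 326)
at [ 0.3994 -0.2355  0.1187] [-179.78    0.22   59.85] w 0.0531 F [ 0.7  0.1 -2.7] t 37.62
shift units [13.98 -2.17  0.7 ] turn units [-0.002  0.002 -0.002] rows>= 14.0
```

```bash
python3 -m creep '[[[0.4,0,-0.1,0,0,0],[0.7,-0.1,-0.1,0,0,0],[0.9,-0.2,0,0,0,0],[0.9,-0.2,0,0,0,0],[0.9,-0.2,0,0,0,0],[0.9,-0.2,0,0,0,0],[0.9,-0.2,0,0,0,0],[0.9,-0.2,0,0,0,0],[0.9,-0.2,0,0,0,0],[0.8,-0.2,0,0,0,0],[0.6,-0.1,0,0,0,0],[0.4,0,0,0,0,0]]]'
python3 - <<'E'
from h import *
p,d,st=snap('wrist','w35'); cass('w35',st['ee_pos'][2]+.065)
C=cam('wrist',st['ee_pos'],st['eef_rot']); print(proj(C,(.528,.0925,.04)))
go([.528,.0925,.10],60)
E
```

```text
clock: 38.62
ee_pos: [0.4729, 0.0026, 0.1144]
eef_rot: [-178.8, 0.5, 59.7]
wrist_force: [0.7, 0.5, -2.3]
gripper_width: 0.0529
cass px 324.41155520379897 292.13138108428967 c [475.    3.3] r 19.929964065551758 z 0.17917099117849916
[[329.77010437  61.15889968]]
at [0.4744 0.0048 0.1146] [-178.84    0.31   59.83] w 0.053 F [ 2.3  3.2 -1.7] t 38.67
shift units [4.11 0.1  0.56] turn units [-0.013  0.003 -0.002] rows>= 5.0
```

View pics/w35.png

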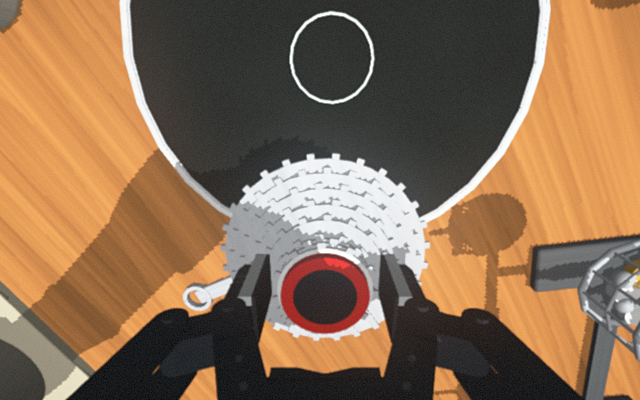

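```bash
cat >> h.py <<'E'
def mark(f):
    p,d,C=load(f,'wrist'); W=cloud(C,d); g=cv2.cvtColor(p,cv2.COLOR_BGR2GRAY)
    D=np.hypot(W[...,0]-.528,W[...,1]-.0925); m=(abs(W[...,2]-.04)<.012)&(D>.02)&(D<.042)&(g>110)
    v,u=np.where(m); q=ray(C,np.c_[u,v].astype(float),.04)[:,:2]
    for _ in range(6):
        s=np.linalg.lstsq(np.c_[2*q,np.ones(len(q))],(q**2).sum(1),rcond=None)[0]; rr=np.sqrt(s[2]+s[:2]@s[:2]); e=abs(np.hypot(*(q-s[:2]).T)-rr); q=q[e<max(.002,2*np.median(e))]
    print('mark',s[:2],rr,len(q)); return s[:2]
E
python3 -m creep '[[[0,0,0,-0.013,0.003,0],[0,0,0.03,0,0,0],[0,0,0.03,0,0,0]]]'
python3 - <<'E'
from h import *
mark('w35'); p,d,st=snap('wrist','w36'); c=mark('w36'); k=cass('w36',st['ee_pos'][2]+.065)
e=c-k; go([*(st['ee_pos'][:2]+e),.10],60)
E
```

```text
clock: 38.92
ee_pos: [0.4737, 0.0059, 0.1114]
eef_rot: [-179.9, 0.1, 60.0]
wrist_force: [-0.4, 0.0, -2.2]
gripper_width: 0.0528
mark [0.52966388 0.09309297] 0.02997507950951776 1075
mark [0.52966597 0.09305231] 0.029987269064965887 1092
cass px 324.4589774078478 292.21125644074516 c [474.5   6.7] r 19.79825210571289 z 0.17616183402264585
at [0.4734 0.0058 0.1112] [-1.7985e+02  1.6000e-01  5.9980e+01] w 0.0533 F [-0.5 -0.8 -3.1] t 38.97
shift units [4.11 0.2  0.44] turn units [-0.002  0.002 -0.   ] rows>= 5.0
```

```bash
python3 -m creep '[[[0.4,0.02,0,0,0,0],[0.7,0.04,0,0,0,0],[0.8,0.04,0,0,0,0],[0.8,0.04,0,0,0,0],[0.7,0.03,0,0,0,0],[0.4,0.02,0.1,0,0,0],[0.1,0,0.1,0,0,0],[0,0,0.05,0,0,0]]]'
python3 - <<'E'
from h import *
go([.529,.0925,.05],60)
E
```

```text
clock: 39.63
ee_pos: [0.5301, 0.0877, 0.1026]
eef_rot: [-179.7, 0.3, 59.3]
wrist_force: [-0.3, -0.6, -3.4]
gripper_width: 0.053
at [0.5301 0.0877 0.1026] [-179.7     0.31   59.28] w 0.053 F [-0.3 -0.6 -3.4] t 39.63
shift units [ 0.15 -0.12  2.1 ] turn units [-0.003  0.003 -0.008] rows>= 3.0
```

```bash
python3 -m creep '[[[0.12,-0.15,0.4,0,0,0],[0,-0.05,0.6,0,0,0],[0,-0.05,0.6,0,0,0],[0,-0.05,0.4,0,0,0],[0,0,0.2,0,0,0],[0,0,0.05,0,0,0]]]'
python3 - <<'E'
from h import *
p,d,st=snap('wrist','w37'); k=cass('w37',st['ee_pos'][2]+.065)
go([*(st['ee_pos'][:2]+np.array([.5297,.0931])-k),.014],60)
E
```

```text
clock: 40.13
ee_pos: [0.5201, 0.0885, 0.0408]
eef_rot: [-179.5, 0.7, 58.9]
wrist_force: [0.3, 0.3, -3.4]
gripper_width: 0.0527
cass px 324.3634933123525 292.2081038552321 c [521.7  89.6] r 19.971721649169922 z 0.10547225891731032
at [0.5199 0.0884 0.0408] [-179.52    0.74   58.92] w 0.0526 F [-0.2  0.7 -2.6] t 40.18
shift units [0.31 0.21 1.07] turn units [-0.005  0.008 -0.012] rows>= 2.0
```

View pics/w37.png

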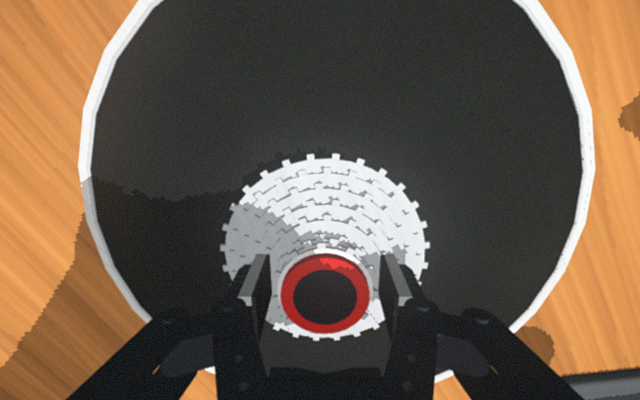

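```bash
python3 -m creep '[[[0.3,0.2,0.05,-0.005,0.008,-0.01],[0.02,0.02,0.2,0,0,0],[0,0,0.2,0,0,0],[0,0,0.05,0,0,0]]]'
python3 - <<'E'
from h import *
p,d,st=snap('wrist','w38'); k=cass('w38',st['ee_pos'][2]+.065)
go([*(st['ee_pos'][:2]+np.array([.5297,.0931])-k),.014],60)
E
```

```text
clock: 40.52
ee_pos: [0.5313, 0.0923, 0.0287]
eef_rot: [179.8, -0.2, 59.8]
wrist_force: [-0.4, 0.7, -1.5]
gripper_width: 0.0529
cass px 324.47021696252466 292.0524654832347 c [531.7  93. ] r 19.73166847229004 z 0.09339991948693326
at [0.5311 0.0922 0.0286] [179.84  -0.18  59.82] w 0.0529 F [ 0.2  0.2 -2.6] t 40.57
shift units [-0.03 -0.07  0.58] turn units [ 0.002 -0.002 -0.002] rows>= 1.0
```

```bash
python3 -m creep '[[[-0.03,-0.07,0.2,0,0,0],[0,0,0.2,0,0,0],[0,0,0.12,0,0,0]]]'
python3 - <<'E'
from h import *
p,d,st=snap('wrist','w39'); k=cass('w39',st['ee_pos'][2]+.065)
go([*(st['ee_pos'][:2]+np.array([.5297,.0931])-k),.014],60)
E
```

```text
clock: 40.82
ee_pos: [0.53, 0.0927, 0.0155]
eef_rot: [179.7, -0.3, 59.8]
wrist_force: [0.9, 0.0, -2.8]
gripper_width: 0.0533
cass px 324.3924603174603 292.252380952381 c [530.2  93.4] r 19.655885696411133 z 0.08020265432547327
at [0.5294 0.0926 0.0149] [179.8   -0.21  59.81] w 0.0532 F [-0.2 -0.8 -2.5] t 40.87
shift units [-0.01  0.01  0.04] turn units [ 0.002 -0.002 -0.002] rows>= 1.0
```

```bash
python3 -m creep '[[[0,0,0.1,0,0,0]]]'; python3 -m creep '[[[0,0,0.12,0,0,0]]]'
```

```text
clock: 40.95
ee_pos: [0.5297, 0.0925, 0.014]
eef_rot: [179.7, -0.2, 59.8]
wrist_force: [-8.8, -3.5, 53.7]
gripper_width: 0.053
clock: 41.03
ee_pos: [0.5297, 0.0925, 0.014]
eef_rot: [179.7, -0.1, 59.8]
wrist_force: [-9.5, -2.9, 47.8]
gripper_width: 0.053
```

```bash
python3 -m creep '[[[0,0,-0.03,0,0,0]]]'; python3 -m creep '[[[0,0,0.02,0,0,0],[0,0,-0.02,0,0,0],[0,0,-0.02,0,0,0],[0,0,0,0,0,0],[0,0,0,0,0,0],[0,0,0,0,0,0],[0,0,0,0,0,0]]]' 0
python3 - <<'E'
from h import *
p,d,st=snap('wrist','w40'); k=cass('w40',.078)
E
```

```text
clock: 41.12
ee_pos: [0.53, 0.0927, 0.0161]
eef_rot: [179.6, -0.1, 59.8]
wrist_force: [0.4, 0.2, -2.7]
gripper_width: 0.0525
clock: 41.7
ee_pos: [0.5316, 0.0934, 0.0173]
eef_rot: [179.4, -0.3, 59.8]
wrist_force: [0.7, 0.2, -0.2]
gripper_width: 0.0858
cass px 323.4068936527953 289.6893652795292 c [530.4  92.8] r 19.813522338867188 z 0.0790142058184063
```

View pics/w40.png

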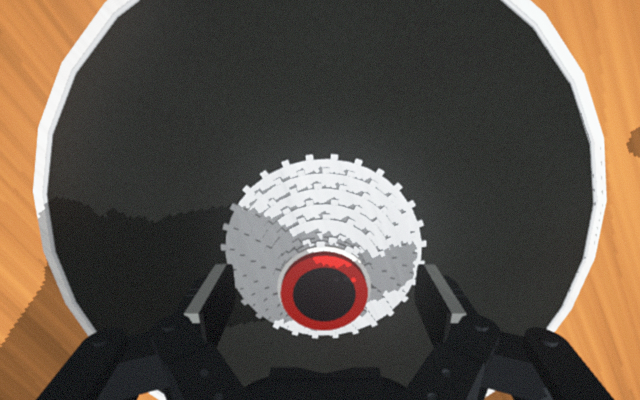

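```bash
python3 -m creep '[[[0,0,-0.4,0,0,0],[0,0,-0.7,0,0,0],[0,0,-1,0,0,0],[0,0,-1,0,0,0],[0,0,-1,0,0,0],[0,0,-1,0,0,0],[0,0,-1,0,0,0],[0,0,-1,0,0,0],[0,0,-1,0,0,0],[0,0,-1,0,0,0],[0,0,-1,0,0,0],[0,0,-1,0,0,0]]]'
python3 -m creep '[[[0,0,-0.6,0,0,0.075],[0,0,-0.6,0,0,0.075],[0,0,-0.5,0,0,0.075],[0,0,-0.4,0,0,0.075],[0,0,-0.3,0,0,0.075],[0,0,0,0,0,0.075],[0,0,0,0,0,0.075],[0,0,0,0,0,0.075],[0,0,0,0,0,0.075],[0,0,0,0,0,0.075],[0,0,0,0,0,0.075],[0,0,0,0,0,0.075]]]'
python3 - <<'E'
from h import *
p,d,st=snap('wrist','w41'); snap('top','t41'); k=cass('w41',.078)
go([.559,.3604,.36],-25)
E
```

```text
clock: 42.75
ee_pos: [0.5222, 0.0931, 0.3088]
eef_rot: [-180.0, 0.2, 60.0]
wrist_force: [0.2, -0.3, -0.4]
gripper_width: 0.0853
clock: 43.75
ee_pos: [0.5179, 0.0962, 0.3887]
eef_rot: [-179.5, -0.7, -24.4]
wrist_force: [-0.3, 0.8, -0.5]
gripper_width: 0.0855
cass px 9.438547486033519 175.24301675977654 c [697.  586.6] r 26.04315185546875 z 0.07690963328538566
at [0.5181 0.0963 0.3887] [-179.49   -0.68  -24.11] w 0.0852 F [0.4 0.1 0.4] t 43.85
shift units [ -2.84 -10.3    1.21] turn units [-0.006 -0.008  0.01 ] rows>= 11.0
```

View pics/w41.png

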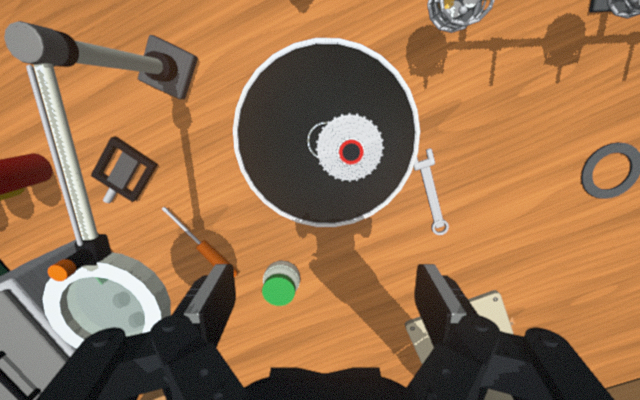

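The cassette has been knocked sideways since I let go: it's now off the white circle (px 351,152 vs circle ~325,140). I need to re-centre it before moving the lamp.

```bash
cat >> h.py <<'E'
def cass2(f,zt=.078):
    p,d,C=load(f,'wrist'); W=cloud(C,d)
    red=((hsvmask(p,(0,150,70),(6,255,255))|hsvmask(p,(174,150,70),(180,255,255)))>0)&(abs(W[...,2]-zt)<.012)&(np.hypot(W[...,0]-.528,W[...,1]-.093)<.15)
    v,u=np.where(red); Q=ray(C,np.c_[u,v].astype(float),zt)[:,:2]; c,r_=cv2.minEnclosingCircle(Q.astype(np.float32)*1000)
    print('cass px',u.mean(),v.mean(),'c',np.round(c,1),'r',r_,'z',np.median(W[red][:,2])); return np.array(c)/1000
E
python3 - <<'E'
from h import *
c=cass2('w41'); p,d,C=load('t41','top')
cv2.imwrite('pics/t41c.png',cv2.resize(p[120:270,220:380],None,fx=4,fy=4)); go([*c,.15],-24)
snap('wrist','w42'); cass2('w42')
E
```

```text
cass px 350.7277227722772 151.19306930693068 c [502.8  62.1] r 18.205446243286133 z 0.07925075012713478
at [0.5181 0.0963 0.3887] [-179.49   -0.68  -24.11] w 0.0852 F [0.4 0.1 0.4] t 43.85
shift units [-0.11  1.58  9.54] turn units [-0.006 -0.008 -0.001] rows>= 10.0
cass px 350.6938775510204 151.44387755102042 c [502.9  62.3] r 18.347394943237305 z 0.07903568457373156
```

View pics/t41c.png

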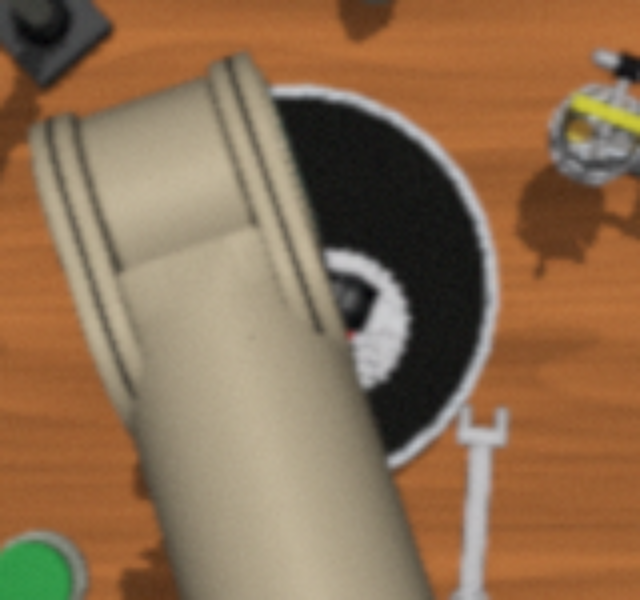

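```bash
python3 -m creep '[[[0,0.3,0.6,-0.006,-0.008,0],[0,0.4,0.9,0,0,0],[-0.05,0.4,1,0,0,0],[-0.05,0.3,1,0,0,0],[0,0.1,1,0,0,0],[0,0,1,0,0,0],[0,0,1,0,0,0],[0,0,1,0,0,0],[0,0,1,0,0,0],[0,0,0.6,0,0,0],[0,0,0.1,0,0,0]]]'
python3 - <<'E'
from h import *
snap('wrist','w43'); c=cass2('w43'); go([*c,.016],-24)
E
```

```text
clock: 44.82
ee_pos: [0.502, 0.064, 0.1544]
eef_rot: [-179.6, -0.3, -21.3]
wrist_force: [-0.1, -0.4, 0.8]
gripper_width: 0.0857
cass px 327.6701966717095 193.69440242057487 c [502.8  62.1] r 18.95749855041504 z 0.07910695401648948
at [0.5022 0.064  0.155 ] [-179.56   -0.32  -21.29] w 0.0856 F [-0.4 -0.5 -1.4] t 44.87
shift units [0.02 0.11 5.56] turn units [-0.005 -0.003  0.03 ] rows>= 6.0
```

```bash
python3 -m creep '[[[0,0.06,0.6,-0.005,-0.003,0],[0,0.04,0.8,0,0,0],[0,0,0.9,0,0,0],[0,0,0.9,0,0,0],[0,0,0.7,0,0,0],[0,0,0.4,0,0,0],[0,0,0.1,0,0,0]]]'
python3 - <<'E'
from h import *
snap('wrist','w44'); c=cass2('w44'); go([*c,.016],-21)
E
```

```text
clock: 45.45
ee_pos: [0.512, 0.064, 0.0503]
eef_rot: [-179.4, -1.0, -20.6]
wrist_force: [0.0, 0.8, 0.0]
gripper_width: 0.0852
cass px 334.0741641337386 264.5045592705167 c [502.9  62.3] r 19.713722229003906 z 0.0790182321145757
at [0.5121 0.0641 0.0506] [-179.38   -0.97  -20.57] w 0.0852 F [ 0.7 -0.8 -0.2] t 45.5
shift units [-0.34  0.21  1.37] turn units [-0.007 -0.011  0.005] rows>= 2.0
```

```bash
python3 -m creep '[[[-0.34,0.2,0.2,-0.007,-0.011,0],[-0.06,0.03,0.5,0,0,0],[-0.05,0.02,0.5,0,0,0],[-0.03,0,0.2,0,0,0]]]'
python3 - <<'E'
from h import *
snap('wrist','w45'); c=cass2('w45'); go([*c,.016],-21)
E
```

```text
clock: 45.83
ee_pos: [0.5021, 0.063, 0.0193]
eef_rot: [-179.8, -0.3, -20.5]
wrist_force: [-0.7, -0.2, -0.1]
gripper_width: 0.0855
cass px 326.6259793814433 282.8222680412371 c [502.9  62.2] r 20.01844596862793 z 0.07900902120555216
at [0.5019 0.0631 0.019 ] [-179.82   -0.29  -20.49] w 0.0854 F [-0.9 -0.1 -0.4] t 45.88
shift units [0.05 0.02 0.12] turn units [-0.002 -0.003  0.006] rows>= 1.0
```

View pics/w45.png

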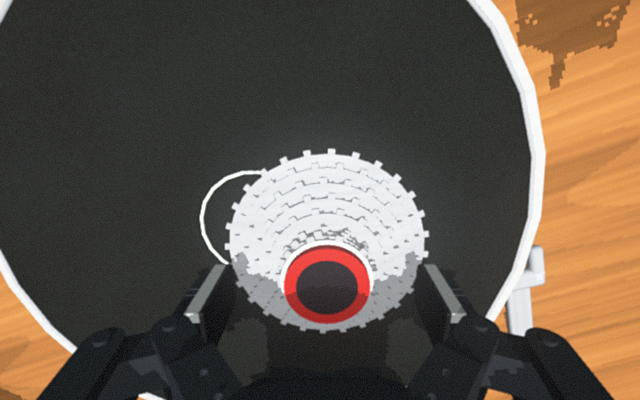

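```bash
python3 -m creep '[[[0.03,0.02,0.13,0,0,0],[0,0,0.05,0,0,0],[-0.02,0,0.05,0,0,0],[-0.02,0,0.04,0,0,0],[-0.02,0,0.03,0,0,0],[0,0,0.02,0,0,0],[0,0,0.02,0,0,0],[0,0,0.02,0,0,0]]]' 1 60
python3 - <<'E'
from h import *
snap('wrist','w46'); c=cass2('w46'); go([*c,.016],-21)
E
```

```text
clock: 46.55
ee_pos: [0.5035, 0.0624, 0.0162]
eef_rot: [-179.7, -0.6, -20.5]
wrist_force: [-2.0, -0.8, 7.4]
gripper_width: 0.0533
cass px 324.64666403474143 288.7879984208449 c [503.3  62.6] r 20.10065269470215 z 0.07898753001285053
at [0.5035 0.0624 0.0162] [-179.75   -0.64  -20.47] w 0.0528 F [-2.3  0.8  5.9] t 46.6
shift units [-0.01 -0.    0.01] turn units [-0.003 -0.007  0.006] rows>= 1.0
```

```bash
python3 -m creep '[[[0,0,-0.2,0,-0.006,0],[0,0,-0.4,0,0,0],[0,0,-0.3,0,0,0],[0.1,-0.3,0,0,0,0],[0.2,-0.5,0,0,0,0],[0.2,-0.4,0.03,0,0,0],[0.06,-0.25,0.03,0,0,0],[0,0,0.03,0,0,0]]]'
python3 - <<'E'
from h import *
p,d,st=snap('wrist','w47'); k=cass2('w47',st['ee_pos'][2]+.063)
go([*(st['ee_pos'][:2]+np.array([.5297,.0931])-k),.016],-21)
E
```

```text
clock: 47.27
ee_pos: [0.5312, 0.0942, 0.0379]
eef_rot: [-179.7, -0.1, -20.5]
wrist_force: [-0.1, 0.1, -2.4]
gripper_width: 0.053
cass px 324.4709626093874 288.7219570405728 c [532.4  94.2] r 19.99239158630371 z 0.10056300607819557
at [0.5305 0.0934 0.0376] [-1.7974e+02 -5.0000e-02 -2.0520e+01] w 0.0529 F [ 0.3 -0.2 -2.5] t 47.32
shift units [-0.07  0.04  0.86] turn units [-0.003 -0.001  0.005] rows>= 1.0
```

```bash
python3 -m creep '[[[-0.06,0.03,0.2,0,0,0],[0,0,0.3,0,0,0],[-0.03,0,0.2,0,0,0],[0,0,0.03,0,0,0]]]'
python3 - <<'E'
from h import *
p,d,st=snap('wrist','w48'); k=cass2('w48',st['ee_pos'][2]+.063)
go([*(st['ee_pos'][:2]+np.array([.5297,.0931])-k),.016],-21)
E
```

```text
clock: 47.65
ee_pos: [0.5257, 0.0921, 0.0167]
eef_rot: [-179.9, 0.1, -20.5]
wrist_force: [-0.4, 1.0, -1.5]
gripper_width: 0.0532
cass px 324.4379241516966 289.03393213572855 c [527.  92.] r 19.93537139892578 z 0.07936068891907043
at [0.5259 0.0921 0.0168] [-1.7991e+02  9.0000e-02 -2.0550e+01] w 0.0531 F [-0.4 -0.  -2.5] t 47.7
shift units [ 0.08 -0.08  0.03] turn units [-0.001  0.001  0.005] rows>= 1.0
```

```bash
python3 -m creep '[[[0.08,-0.08,0,0,0,0],[0,0,0.04,0,0,0]]]'
python3 - <<'E'
from h import *
p,d,st=snap('wrist','w49'); k=cass2('w49',st['ee_pos'][2]+.063)
E
python3 -m creep '[[[0,0,0.08,0,0,0]]]'
```

```text
clock: 47.87
ee_pos: [0.5279, 0.0923, 0.0161]
eef_rot: [180.0, 0.1, -20.6]
wrist_force: [-2.1, 0.3, 15.4]
gripper_width: 0.0534
cass px 324.74347826086955 289.16679841897235 c [529.1  92.4] r 19.924489974975586 z 0.07899005904458532
clock: 48.0
ee_pos: [0.528, 0.0923, 0.0159]
eef_rot: [-180.0, 0.1, -20.6]
wrist_force: [-7.6, -0.9, 28.6]
gripper_width: 0.053
```

```bash
python3 -m creep '[[[0,0,-0.03,0,0,0]]]'; python3 -m creep '[[[0,0,0.02,0,0,0],[0,0,-0.02,0,0,0],[-0.02,0,-0.02,0,0,0],[-0.02,0,0,0,0,0],[-0.02,0,0,0,0,0],[0,0,0,0,0,0],[0,0,0,0,0,0]]]' 0
python3 -m creep '[[[0,0,-0.4,0,0,0],[0,0,-0.7,0,0,0],[0,0,-1,0,0,0],[0,0,-1,0,0,0],[0,0,-1,0,0,0],[0,0,-1,0,0,0],[0,0,-1,0,0,0],[0,0,-1,0,0,0],[0,0,-1,0,0,0],[0,0,-1,0,0,0],[0,0,-1,0,0,0],[0,0,-1,0,0,0]]]'
python3 -m creep '[[[0,0,-0.8,0,0,0],[0,0,-0.8,0,0,0],[0,0,-0.5,0,0,0],[0,0,-0.3,0,0,0],[0,0,0,0,0,0]]]'
python3 - <<'E'
from h import *
p,d,st=snap('wrist','w50'); k=cass2('w50')
m=(hsvmask(p,(5,150,100),(20,255,255))>0); C=cam('wrist',st['ee_pos'],st['eef_rot']); W=cloud(C,d); m&=(W[...,2]>.29)&(W[...,2]<.33)
v,u=np.where(m); print(len(u),u.mean(),v.mean(),ray(C,[[u.mean(),v.mean()]],.306))
go([.559,.3604,.36],-25)
E
```

```text
clock: 48.08
ee_pos: [0.5284, 0.0923, 0.0175]
eef_rot: [-180.0, 0.0, -20.7]
wrist_force: [-0.6, 0.6, -2.2]
gripper_width: 0.0532
clock: 48.67
ee_pos: [0.5296, 0.0933, 0.0193]
eef_rot: [-179.8, -0.2, -20.7]
wrist_force: [0.3, 0.1, 0.3]
gripper_width: 0.0852
clock: 49.67
ee_pos: [0.5224, 0.092, 0.3113]
eef_rot: [179.8, 0.4, -20.6]
wrist_force: [0.8, -0.0, 0.3]
gripper_width: 0.0853
clock: 50.08
ee_pos: [0.5229, 0.0927, 0.3843]
eef_rot: [-179.8, -0.3, -20.5]
wrist_force: [0.6, -0.8, -0.3]
gripper_width: 0.0854
cass px 324.41871921182263 146.95073891625617 c [529.   92.7] r 18.29281234741211 z 0.07922338219439812
384 44.859375 260.5859375 [[0.5547753  0.35916654 0.306     ]]
at [0.5225 0.0926 0.3835] [-179.8    -0.23  -20.5 ] w 0.0853 F [-0.1  0.   0.8] t 50.13
shift units [ -2.39 -10.54   0.97] turn units [-0.002 -0.003  0.05 ] rows>= 11.0
```

View pics/w50.png

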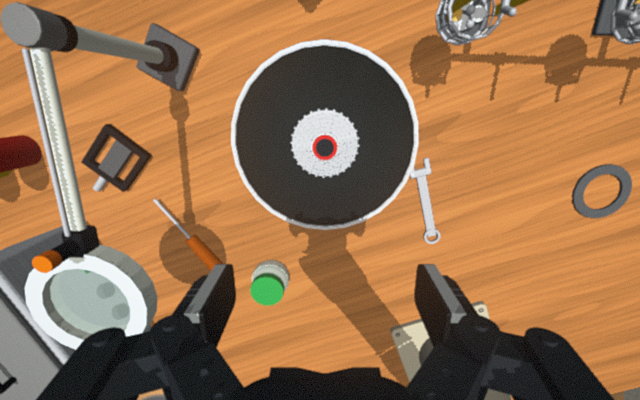

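Cassette is centred at (0.529, 0.0927), flat, covering the mark. Now to the lamp grip at (0.555, 0.359).

```bash
python3 -m creep '[[[-0.1,-0.9,-0.1,0,0,0.02],[-0.2,-1,-0.1,0,0,0.02],[-0.3,-1,0,0,0,0.01],[-0.3,-1,0,0,0,0],[-0.3,-1,0,0,0,0],[-0.3,-1,0,0,0,0],[-0.2,-1,0,0,0,0],[-0.2,-1,0,0,0,0],[-0.2,-1,0,0,0,0],[-0.2,-0.8,0,0,0,0],[0,-0.5,0,0,0,0],[0,0,0,0,0,0]]]'
cat >> h.py <<'E'
def stem(f):
    p,d,C=load(f,'wrist'); W=cloud(C,d); m=(hsvmask(p,(5,150,100),(20,255,255))>0)&(W[...,2]>.295)&(W[...,2]<.32)
    v,u=np.where(m); x=ray(C,[[u.mean(),v.mean()]],.306)[0]; print('stem',len(u),u.mean(),v.mean(),x); return x
E
python3 - <<'E'
from h import *
snap('wrist','w51'); x=stem('w51'); gt([x[0],x[1],.283],-25)
E
```

```text
clock: 51.13
ee_pos: [0.5709, 0.3527, 0.3685]
eef_rot: [178.6, 0.8, -25.6]
wrist_force: [-0.5, -0.3, -1.3]
gripper_width: 0.0852
stem 396 321.18939393939394 221.54545454545453 [0.55467424 0.36248347 0.306     ]
at [0.5703 0.3515 0.3684] [178.55   0.86 -25.59] w 0.0854 F [-1.4  0.2 -1.6] t 51.18
shift units [-0.68 -0.26  5.22] turn units [ 0.016  0.01  -0.006] rows>= 6.0
```

View pics/w51.png

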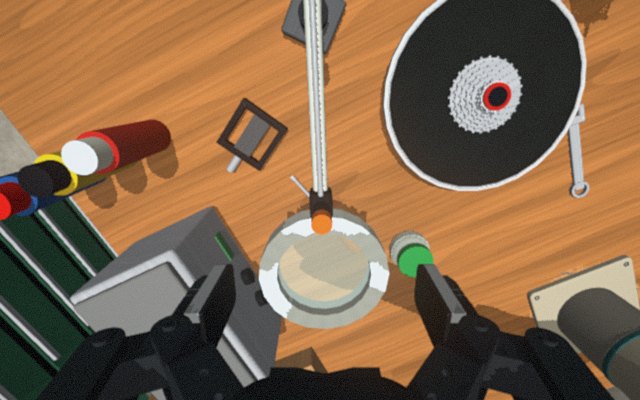

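```bash
python3 - <<'E'
import numpy as np
a=np.array([.5633,.1821]);b=np.array([.5547,.3625]);m=(a+b)/2;d=b-a;L=np.hypot(*d);n=np.array([d[1],-d[0]])/L
h=m+n*np.sqrt(.205**2-L*L/4);print(h,L); v=np.array([.529,.0927])-h;print(np.hypot(*v),np.degrees(np.arctan2(*v[::-1]))%360,'now',np.degrees(np.arctan2(*(b-h)[::-1]))%360,'stem target',h+.205*v/np.hypot(*v),'head',h+.28*v/np.hypot(*v))
E
python3 -m creep '[[[-0.4,-0.13,0.3,0.016,0.01,0],[-0.3,-0.1,0.7,0,0,0],[0,0,0.9,0,0,0],[0,0,0.9,0,0,0],[0,0,0.4,0,0,0],[0,0,0.05,0,0,0]]]'
python3 - <<'E'
from h import *
snap('wrist','w52'); x=stem('w52'); gt([x[0],x[1],.283],-25)
E
```

```text
[0.74283055 0.28106354] 0.18060487258100208
0.28496372863297104 221.37685726799268 now 156.59356132541623 stem target [0.58900303 0.14555673] head [0.53272467 0.09598107]
clock: 51.68
ee_pos: [0.555, 0.3556, 0.2815]
eef_rot: [179.6, -0.1, -25.9]
wrist_force: [-0.3, -0.6, 0.1]
gripper_width: 0.0855
stem 926 315.24838012958963 256.9892008639309 [0.55491257 0.3621559  0.306     ]
at [0.5552 0.3554 0.2819] [ 1.7957e+02 -1.2000e-01 -2.5910e+01] w 0.0851 F [-0.6 -0.2 -1.1] t 51.73
shift units [-0.13 -0.25  1.75] turn units [ 0.005 -0.001 -0.01 ] rows>= 2.0
```

```bash
python3 -m creep '[[[-0.1,-0.2,0.5,0,0,0],[0,-0.05,0.7,0,0,0],[0,0,0.5,0,0,0],[0,0,0.05,0,0,0]]]'
python3 - <<'E'
from h import *
snap('wrist','w53'); x=stem('w53'); gt([x[0],x[1],.283],-25)
E
```

```text
clock: 52.07
ee_pos: [0.5578, 0.3614, 0.2388]
eef_rot: [179.9, -0.3, -26.1]
wrist_force: [-1.1, -0.2, -0.4]
gripper_width: 0.0856
stem 1603 327.08796007485967 303.5970056144729 [0.55561235 0.36193882 0.306     ]
at [0.5581 0.3616 0.2396] [179.9   -0.35 -26.11] w 0.0854 F [ 0.1 -0.4  0.3] t 52.12
shift units [-0.1   0.03  0.07] turn units [ 0.001 -0.004 -0.012] rows>= 1.0
```

View pics/w53.png

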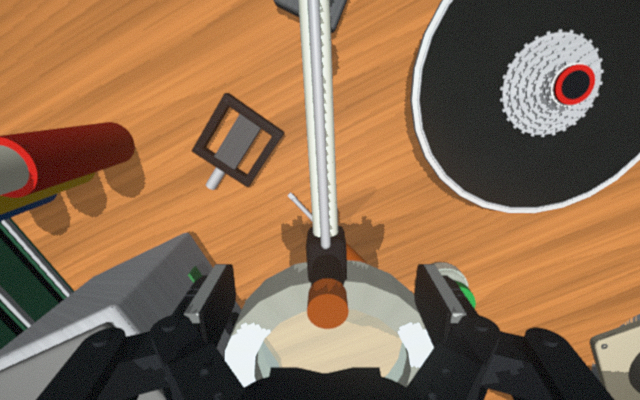

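```bash
python3 -m creep '[[[-0.1,0,0.05,0,0,0],[0,0,0.03,0,0,0],[0,0,0.03,0,0,0],[0,0,0.03,0,0,0],[0,0,0.03,0,0,0],[0,0,0.03,0,0,0],[0,0,0.03,0,0,0],[0,0,0.03,0,0,0],[0,0,0.03,0,0,0]]]' 1 25
python3 -m creep '[[[0.01,0.36,0.02,0,0,-0.028],[0.03,0.71,0.02,0,0,-0.056],[0.03,0.71,0.02,0,0,-0.056],[0.03,0.71,0.02,0,0,-0.056],[0.03,0.71,0.02,0,0,-0.056],[0,0,0,0,0,0]]]'
python3 -c "
from h import *
H[:]=[.7428,.2811]
lampstat()"
```

```text
clock: 52.87
ee_pos: [0.5576, 0.3645, 0.2387]
eef_rot: [-179.7, -0.6, -26.2]
wrist_force: [-1.9, -1.5, 6.6]
gripper_width: 0.0149
clock: 53.37
ee_pos: [0.5406, 0.291, 0.2387]
eef_rot: [-179.3, -1.3, -2.3]
wrist_force: [-0.4, -1.6, -1.5]
gripper_width: 0.0153
r 0.20248289641935868 th 177.20952437222707 yaw -2.347613992851639 [0.5405572  0.29095762 0.23874256] F [-0.40006969 -1.63862644 -1.51619852]
```

```bash
python3 -m creep '[[[0.02,0.6,0.02,-0.007,-0.01,-0.05],[0.03,0.71,0.02,0,0,-0.055],[0.03,0.71,0.02,0,0,-0.055],[0.03,0.71,0.02,0,0,-0.055],[0.03,0.71,0.02,0,0,-0.055],[0.03,0.71,0.02,0,0,-0.055],[0.02,0.5,0.02,0,0,-0.04],[0,0,0.02,0,0,0]]]'
python3 -c "
from h import *
H[:]=[.7428,.2811]
lampstat()"
```

```text
clock: 54.03
ee_pos: [0.5657, 0.183, 0.2386]
eef_rot: [-179.6, -0.4, 31.9]
wrist_force: [1.2, -1.9, 3.3]
gripper_width: 0.0155
r 0.20246394777140456 th 208.9672318182508 yaw 31.921820302326044 [0.56566493 0.18304482 0.23864122] F [ 1.2410409  -1.94979432  3.29747619]
```

```bash
python3 -m creep '[[[0.02,0.5,0.02,0,0,-0.035],[0.02,0.5,0.02,0,0,-0.035],[0.02,0.4,0.02,0,0,-0.03],[0.01,0.2,0.02,0,0,-0.015],[0,0.05,0.02,0,0,0],[0,0,0.02,0,0,0]]]'
python3 -c "
from h import *
H[:]=[.7428,.2811]
lampstat()
p,d,st=snap('scene','s54');cv2.imwrite('pics/s54c.png',cv2.resize(p[110:270,250:450],None,fx=4,fy=3.6)); snap('wrist','w54')"
```

```text
clock: 54.53
ee_pos: [0.5885, 0.1503, 0.2386]
eef_rot: [-179.5, -0.3, 42.6]
wrist_force: [-2.8, 0.3, 5.4]
gripper_width: 0.0151
r 0.2022693030907672 th 220.2781128460451 yaw 42.55836501563516 [0.58848564 0.15033322 0.23862006] F [-2.82459877  0.34834975  5.37293991]
```

View pics/w54.png

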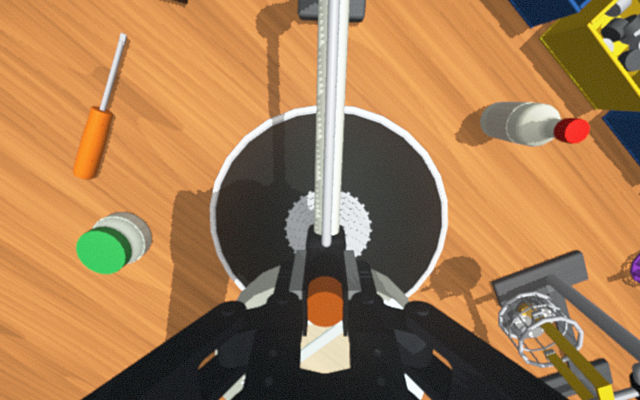

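View pics/s54c.png

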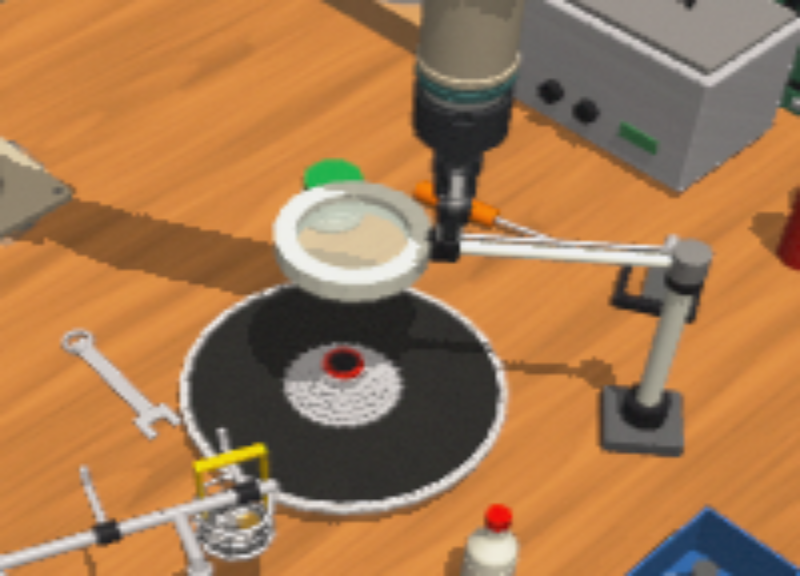

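```bash
python3 -m creep '[[[0,0,0.02,0,0,0],[0,0,0.02,0,0,0],[0,0,0.02,0,0,0],[0,0,0,0,0,0],[0,0,0,0,0,0],[0,0,0,0,0,0],[0,0,-0.5,0,0,0],[0,0,-1,0,0,0],[0,0,-1,0,0,0],[0,0,-1,0,0,0],[0,0,-1,0,0,0],[0,0,-1,0,0,0]]]' 0
python3 -m creep '[[[-1,0,-0.6,0,0,0],[-1,0,-0.6,0,0,0],[-1,0,-0.3,0,0,0],[-1,0,0,0,0,0],[-1,0,0,0,0,0],[-0.5,0,0,0,0,0],[0,0,0,0,0,0]]]'
cat >> h.py <<'E'
def fitc(q):
    for _ in range(8):
        s=np.linalg.lstsq(np.c_[2*q,np.ones(len(q))],(q**2).sum(1),rcond=None)[0]; rr=np.sqrt(s[2]+s[:2]@s[:2]); e=abs(np.hypot(*(q-s[:2]).T)-rr); q=q[e<max(.002,2*np.median(e))]
    return s[:2],rr,len(q)
def head(f,n,c0=(.53,.095)):
    p,d,C=load(f,n); W=cloud(C,d)
    top=(W[...,2]>.262)&(W[...,2]<.277)&(np.hypot(W[...,0]-c0[0],W[...,1]-c0[1])<.085)
    k=max(cv2.findContours(top.astype(np.uint8),cv2.RETR_EXTERNAL,cv2.CHAIN_APPROX_NONE)[0],key=cv2.contourArea)[:,0].astype(float)
    print('head',n,fitc(ray(C,k,.268)[:,:2]),'mean',np.nanmean(W[top],0))
E
python3 - <<'E'
from h import *
for n in ('wrist','top','scene'):
    snap(n,n[0]+'55'); head(n[0]+'55',n)
stem('w55')
E
```

```text
clock: 55.63
ee_pos: [0.5859, 0.1474, 0.371]
eef_rot: [-179.1, 0.5, 42.5]
wrist_force: [1.3, -0.3, 0.1]
gripper_width: 0.0854
clock: 56.22
ee_pos: [0.4839, 0.0544, 0.4163]
eef_rot: [-179.4, -0.2, 42.6]
wrist_force: [-0.5, -0.5, 0.2]
gripper_width: 0.0855
head wrist (array([0.52902183, 0.09840136]), np.float64(0.06611600702539733), 326) mean [0.53350824 0.10234152 0.2689859 ]
head top (array([0.58843176, 0.14910941]), np.float64(0.008627814476865643), 7) mean [0.57122879 0.1458556  0.26801525]
head scene (array([0.53025269, 0.09546966]), np.float64(0.06706195015382622), 62) mean [0.53336371 0.09634601 0.26720096]
stem 442 326.68099547511315 23.626696832579185 [0.58564191 0.14734557 0.306     ]
```

View pics/w55.png

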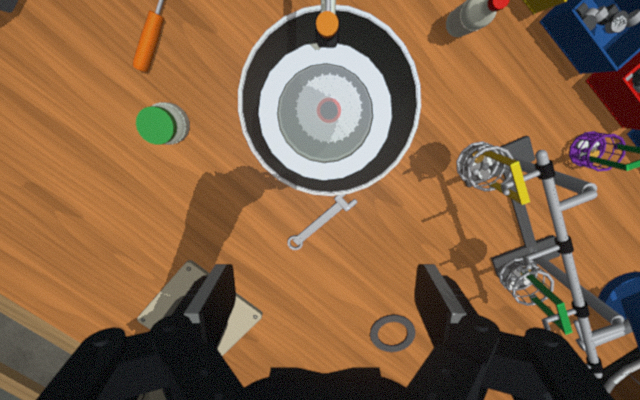

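View pics/t55.png

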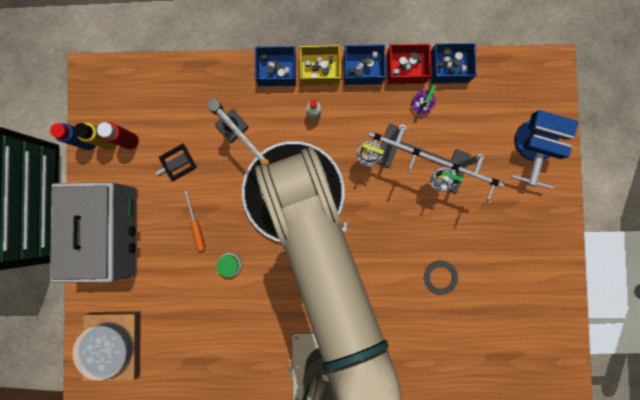

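```bash
python3 -m creep '[[[-0.6,1,-0.1,0,0,0],[-0.6,1,-0.1,0,0,0],[-0.6,1,-0.1,0,0,0],[-0.6,1,0,0,0,0],[-0.6,1,0,0,0,0],[-0.6,1,0,0,0,0],[-0.6,1,0,0,0,0],[-0.6,1,0,0,0,0],[-0.6,1,0,0,0,0],[-0.6,0.8,0,0,0,0],[-0.3,0.4,0,0,0,0],[0,0,0,0,0,0]]]'
python3 - <<'E'
from h import *
for n in ('top','scene'):
    snap(n,n[0]+'56'); head(n[0]+'56',n)
    p,d,C=load(n[0]+'56',n); 
    hsv=cv2.cvtColor(p,cv2.COLOR_BGR2HSV); red=((hsv[...,0]<8)|(hsv[...,0]>172))&(hsv[...,1]>60)
    W=cloud(C,d); 
    px=proj(C,(.529,.0927,.078))[0].astype(int); k=np.zeros_like(red); k[px[1]-12:px[1]+13,px[0]-12:px[0]+13]=1
    v,u=np.where(red&k); print(n,px,len(u), ray(C,[[u.mean(),v.mean()]],.078) if len(u) else '')
p=cv2.imread('pics/t56.png');cv2.imwrite('pics/t56c.png',cv2.resize(p[90:250,190:400],None,fx=3.8,fy=3.7))
p=cv2.imread('pics/s56.png');cv2.imwrite('pics/s56c.png',cv2.resize(p[130:330,180:430],None,fx=3,fy=3))
E
```

```text
clock: 57.37
ee_pos: [0.5633, -0.2344, 0.4103]
eef_rot: [-178.7, -1.0, 44.3]
wrist_force: [0.1, 0.1, 0.7]
gripper_width: 0.0851
head top (array([0.52791573, 0.09973839]), np.float64(0.06533947016851521), 133) mean [0.52905817 0.10076557 0.26800915]
top [292 190] 12 [[0.5399168  0.08661803 0.078     ]]
head scene (array([0.52971049, 0.09533687]), np.float64(0.06672046207481731), 64) mean [0.53345064 0.09523333 0.26737151]
scene [336 210] 66 [[0.52832327 0.08904753 0.078     ]]
```

View pics/t56c.png

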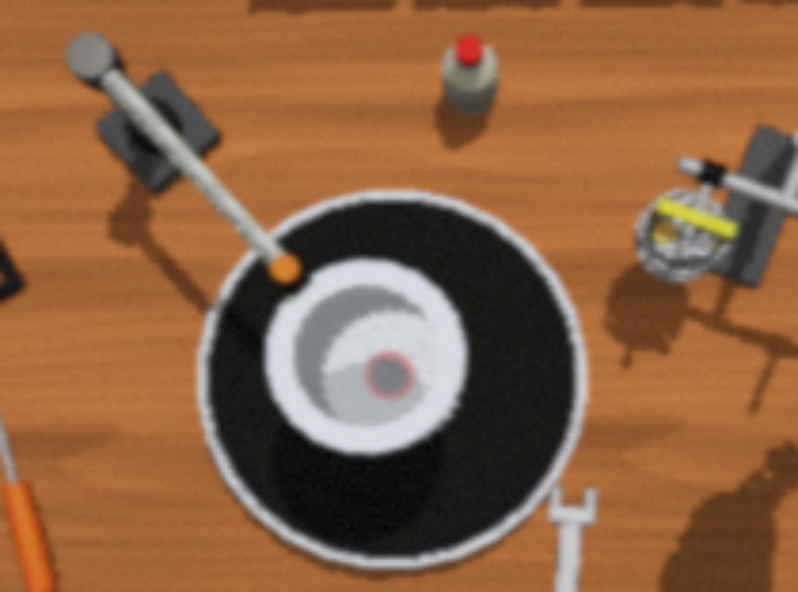

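View pics/s56c.png

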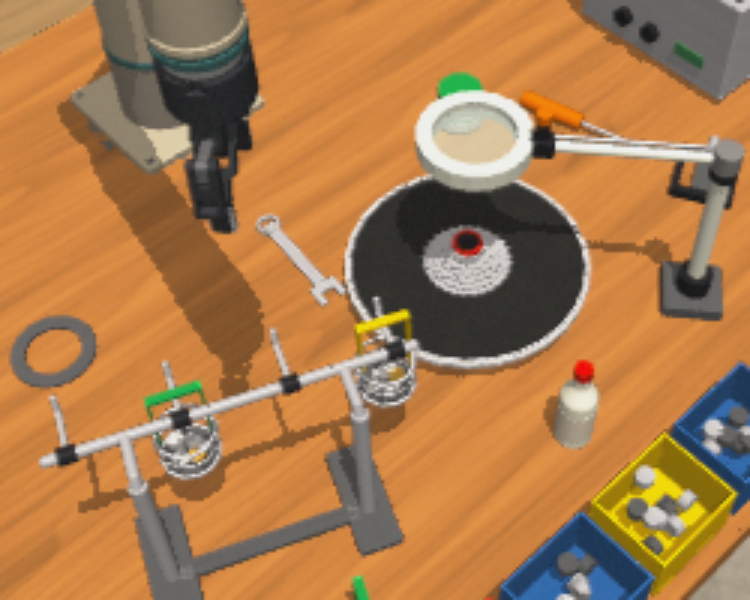

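All three views put the lens about 6 mm to the +y side of the cassette. About 4.6 mm of that can be corrected by swinging, so I'll re-grip and nudge it.

Run:
```python
from h import *
go([.588,.1445,.38],40.6)
```

```text
at [ 0.5631 -0.2306  0.4111] [-178.6    -1.05   44.57] w 0.0854 F [0.3 1.  0.4] t 57.47
shift units [11.22 -9.95  1.69] turn units [-0.016 -0.011  0.044] rows>= 12.0
```

```bash
python3 -m creep '[[[0.6,-0.5,0,-0.016,-0.011,0.01],[1,-0.9,0,0,0,0.01],[1,-0.9,0,0,0,0.01],[1,-0.9,0,0,0,0],[1,-0.9,0,0,0,0],[1,-0.9,0,0,0,0],[1,-0.9,0,0,0,0],[1,-0.9,0,0,0,0],[1,-0.9,0,0,0,0],[1,-0.8,0,0,0,0],[0.6,-0.5,0,0,0,0],[0,0,0,0,0,0]]]'
python3 - <<'E'
from h import *
snap('wrist','w57'); x=stem('w57'); head('w57','wrist'); go([.588,.1445,.33],40.6)
E
```

```text
clock: 58.47
ee_pos: [0.5875, 0.1553, 0.4178]
eef_rot: [-179.6, -0.7, 43.9]
wrist_force: [-0.6, 0.5, -0.9]
gripper_width: 0.0852
stem 270 330.2 191.40740740740742 [0.58700807 0.14851758 0.306     ]
head wrist (array([0.529182, 0.098555]), np.float64(0.06643743982139219), 295) mean [0.53119239 0.10056257 0.26879411]
at [0.5874 0.154  0.4181] [-179.66   -0.66   43.86] w 0.0852 F [-0.1  1.1  0.7] t 58.52
shift units [-0.28  0.31  3.52] turn units [-0.004 -0.007  0.036] rows>= 4.0
```

```bash
python3 -m creep '[[[-0.12,0.15,0.6,-0.004,-0.007,0.02],[-0.1,0.1,0.9,0,0,0.015],[0,0,0.9,0,0,0],[0,0,0.9,0,0,0],[0,0,0.6,0,0,0],[0,0,0.3,0,0,0],[0,0,0,0,0,0]]]'
python3 - <<'E'
from h import *
snap('wrist','w58'); x=stem('w58'); go([x[0]+.0022,x[1]-.0026,.238],40.6)
E
```

```text
clock: 59.1
ee_pos: [0.5839, 0.1467, 0.3139]
eef_rot: [179.6, -0.2, 40.9]
wrist_force: [-0.1, 0.5, 0.2]
gripper_width: 0.0854
stem 654 326.06727828746176 223.66207951070336 [0.58733681 0.14860074 0.306     ]
at [0.5843 0.1469 0.3148] [179.6   -0.27  40.87] w 0.0853 F [ 0.1 -1.1 -0.5] t 59.15
shift units [0.12 0.14 3.07] turn units [ 0.004 -0.003  0.003] rows>= 4.0
```

```bash
python3 -m creep '[[[0.1,0.1,0.7,0,0,0],[0,0,0.9,0,0,0],[0,0,0.8,0,0,0],[0,0,0.4,0,0,0],[0,0,0.05,0,0,0]]]'
python3 - <<'E'
from h import *
snap('wrist','w59'); x=stem('w59'); go([x[0]+.0022,x[1]-.0026,.238],40.6)
E
```

```text
clock: 59.57
ee_pos: [0.5935, 0.1475, 0.2498]
eef_rot: [179.2, -1.0, 40.7]
wrist_force: [-0.2, 0.3, -0.6]
gripper_width: 0.0854
stem 1348 315.776706231454 289.8241839762611 [0.58791347 0.1493166  0.306     ]
at [0.5938 0.1476 0.2504] [179.19  -1.08  40.75] w 0.0855 F [ 0.5  0.2 -0.3] t 59.62
shift units [-0.14 -0.08  0.49] turn units [ 0.009 -0.012  0.002] rows>= 1.0
```

```bash
python3 -m creep '[[[-0.13,-0.07,0.3,0.009,-0.012,0],[-0.03,0,0.2,0,0,0],[0,0,0.05,0,0,0]]]'
python3 - <<'E'
from h import *
snap('wrist','w60'); x=stem('w60'); go([.5901,.1465,.238],40.6)
E
```

```text
clock: 59.87
ee_pos: [0.5917, 0.1473, 0.2395]
eef_rot: [179.9, -0.2, 40.7]
wrist_force: [-1.0, -0.3, -0.3]
gripper_width: 0.0854
stem 1564 315.82672634271097 301.3945012787724 [0.58823887 0.14956865 0.306     ]
at [0.5918 0.1472 0.2395] [179.92  -0.23  40.71] w 0.085 F [ 0.9 -1.3  0.4] t 59.92
shift units [-0.07 -0.02  0.06] turn units [ 0.001 -0.003  0.001] rows>= 1.0
```

```bash
python3 -m creep '[[[-0.06,-0.02,0.05,0,0,0],[-0.01,0,0.03,0,0,0],[-0.01,0,0.03,0,0,0],[-0.01,0,0.03,0,0,0],[-0.01,0,0.03,0,0,0],[-0.01,0,0.03,0,0,0],[0,0,0.03,0,0,0],[0,0,0.03,0,0,0]]]' 1 25
python3 - <<'E'
from h import *
snap('scene','s61'); head('s61','scene'); snap('wrist','w61'); x=stem('w61'); go([.5901,.1465,.238],40.6)
E
```

```text
clock: 60.58
ee_pos: [0.59, 0.1466, 0.2362]
eef_rot: [179.8, -0.4, 40.7]
wrist_force: [-2.1, -0.7, 4.1]
gripper_width: 0.0149
head scene (array([0.53207464, 0.0917852 ]), np.float64(0.06645736886500658), 71) mean [0.53342247 0.09121425 0.26731374]
stem 1624 324.7857142857143 302.2783251231527 [0.59029077 0.14732765 0.306     ]
at [0.59   0.1466 0.2361] [179.82  -0.44  40.72] w 0.0153 F [-1.4 -0.3  5.9] t 60.68
shift units [ 0.    0.01 -0.07] turn units [ 0.002 -0.005  0.001] rows>= 1.0
```

```bash
python3 -m creep '[[[0,0,0.02,0,0,0],[0,0,0.02,0,0,0],[0,0,0.02,0,0,0],[0,0,0,0,0,0],[0,0,0,0,0,0],[0,0,0,0,0,0],[0,0,-0.5,0,0,0],[0,0,-1,0,0,0],[0,0,-1,0,0,0],[0,0,-1,0,0,0],[0,0,-1,0,0,0],[0,0,-1,0,0,0]]]' 0
python3 -m creep '[[[0,0,-1,0,0,0],[0,0,-0.5,0,0,0],[-0.6,1,0,0,0,0],[-0.6,1,0,0,0,0],[-0.6,1,0,0,0,0],[-0.6,1,0,0,0,0],[-0.6,1,0,0,0,0],[-0.6,1,0,0,0,0],[-0.6,1,0,0,0,0],[-0.6,1,0,0,0,0],[-0.6,1,0,0,0,0],[-0.6,1,0,0,0,0]]]'
python3 -m creep '[[[-0.7,0.7,0,0,0,0],[-0.7,0.5,0,0,0,0],[-0.3,0.2,0,0,0,0],[0,0,0,0,0,0]]]'
python3 - <<'E'
from h import *
for n in ('top','scene'):
    snap(n,n[0]+'62'); head(n[0]+'62',n)
    p,d,C=load(n[0]+'62',n); hsv=cv2.cvtColor(p,cv2.COLOR_BGR2HSV); red=((hsv[...,0]<8)|(hsv[...,0]>172))&(hsv[...,1]>60)
    px=proj(C,(.529,.0927,.078))[0].astype(int); k=np.zeros_like(red); k[px[1]-12:px[1]+13,px[0]-12:px[0]+13]=1
    v,u=np.where(red&k); print(n,len(u), ray(C,[[(u.min()+u.max())/2,(v.min()+v.max())/2]],.078) if len(u) else '')
p=cv2.imread('pics/t62.png');cv2.imwrite('pics/t62c.png',cv2.resize(p[90:290,190:530],None,fx=2.3,fy=2.5))
p=cv2.imread('pics/s62.png');cv2.imwrite('pics/s62c.png',cv2.resize(p[130:330,180:430],None,fx=3,fy=3))
E
```

```text
clock: 61.68
ee_pos: [0.5853, 0.1438, 0.3687]
eef_rot: [-179.8, 0.4, 40.8]
wrist_force: [-0.0, 0.6, -0.4]
gripper_width: 0.0855
clock: 62.68
ee_pos: [0.6407, -0.1417, 0.4157]
eef_rot: [-179.9, -0.6, 41.9]
wrist_force: [0.5, -0.0, -0.5]
gripper_width: 0.085
clock: 63.02
ee_pos: [0.6318, -0.2083, 0.4123]
eef_rot: [-179.9, -0.4, 41.2]
wrist_force: [0.4, 0.6, 0.3]
gripper_width: 0.0852
head top (array([0.5307106 , 0.09680168]), np.float64(0.06537954332236619), 132) mean [0.53134164 0.09781435 0.26790738]
top 0 
head scene (array([0.53272219, 0.09228579]), np.float64(0.06701344842082092), 63) mean [0.53587926 0.09285342 0.26732196]
scene 64 [[0.52787633 0.08846704 0.078     ]]
```

View pics/t62c.png

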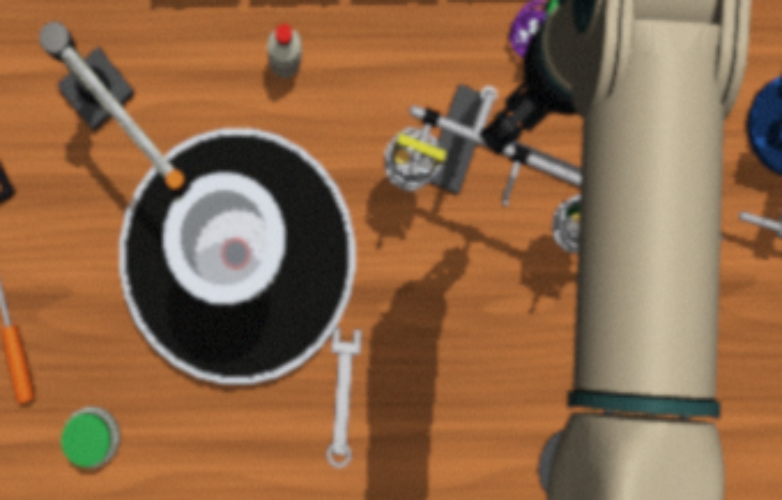

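View pics/s62c.png

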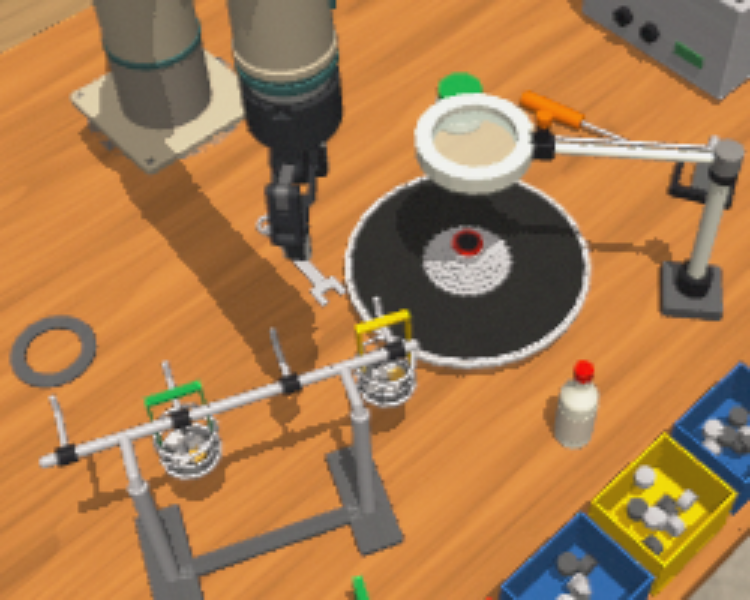

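The remaining offset of about 4 mm lies along the lamp arm, so swinging can't change it. Everything else is in place and the gripper is clear.

```bash
python3 -c "
from rig import ticket
print(ticket.hand_in())"
```

```text
the job is handed in; nothing more can be done
None
```

The job is done and handed in at about 63 s of the 210 s allowed. I swung the lamp clear first, hung the two baskets that were there (green on hook 2, yellow on hook 4), and laid the cassette flat in the middle of the turntable. Then I swung the lamp back over it.

**Last checks**
- **Baskets:** both hang upright on separate hooks in the final pictures. The purple look-alike was left alone.
- **Cassette:** it lies flat, large side down. After I released it, it measured at (0.529, 0.093), within about 1–2 mm of the turntable centre.
- **Lens:** it is centred over the cassette to about 4 mm by the top camera and about 6 mm by the scene camera. What remains is along the lamp arm, so swinging it cannot reduce it.

**What went wrong or disagreed**
- **Gripper offset:** the real fingertips sit about 45 mm short of the reported TCP. My first lamp grip closed on air without touching anything, and I corrected for the offset after that.
- **Cassette knocked:** it moved about 41 mm after my first placing, so I picked it up and centred it again before moving the lamp.
- **Turntable turned:** it turned while I was handling the green basket, so I measured the yellow one again before taking it.
- **Lamp nudged:** after the first swing back the lens was about 6 mm off in every view, so I re-gripped the lamp once to correct it.
- **Contact forces:** setting things down gave brief wrist forces of up to about 54 N (the first cassette placing), under the 120 N wrist limit.

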